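Thickness check and stacking of planed rails

TASK

Check the planed rails on the bench one after another, longest first: slide each flat under the foot of the thickness gauge, press the knob down gently until the foot bears on the wood, and hold it there for a second to read the thickness. Rails that read 18 mm are finished and go on the green-striped pile board; those that read 22 mm go back to the planer, so put them on the orange-striped one. Stack each lot squarely, every rail centred on its pile board and lying along it, longest at the bottom, and leave the ear defenders, bottle and brush where they are.

Things in the scene. Friction and masses are not known exactly. Their poses are not given: they have to be found in the camera images.
- rail200_1: Straight planed hardwood rail, 200 mm long (its x), 44 mm wide (its y), either 18 or 22 mm thick (its z; same look, the gauge tells which). Origin: centre of its underside (either face may lie up). It starts flat on a thin dark non-slip mat on the bench, lengthways towards the robot. There is at most one rail of this length on the bench: rail200_1 or rail200_2, or neither.
- rail200_2: Straight planed hardwood rail, 200 mm long (its x), 44 mm wide (its y), either 18 or 22 mm thick (its z; same look, the gauge tells which). Origin: centre of its underside (either face may lie up). It starts flat on a thin dark non-slip mat on the bench, lengthways towards the robot. There is at most one rail of this length on the bench: rail200_1 or rail200_2, or neither.
- rail180_1: Straight planed hardwood rail, 180 mm long (its x), 44 mm wide (its y), either 18 or 22 mm thick (its z; same look, the gauge tells which). Origin: centre of its underside (either face may lie up). It starts flat on a thin dark non-slip mat on the bench, lengthways towards the robot. There is at most one rail of this length on the bench: rail180_1 or rail180_2, or neither.
- rail180_2: Straight planed hardwood rail, 180 mm long (its x), 44 mm wide (its y), either 18 or 22 mm thick (its z; same look, the gauge tells which). Origin: centre of its underside (either face may lie up). It starts flat on a thin dark non-slip mat on the bench, lengthways towards the robot. There is at most one rail of this length on the bench: rail180_1 or rail180_2, or neither.
- rail160_1: Straight planed hardwood rail, 160 mm long (its x), 44 mm wide (its y), either 18 or 22 mm thick (its z; same look, the gauge tells which). Origin: centre of its underside (either face may lie up). It starts flat on a thin dark non-slip mat on the bench, lengthways towards the robot. There is at most one rail of this length on the bench: rail160_1 or rail160_2, or neither.
- rail160_2: Straight planed hardwood rail, 160 mm long (its x), 44 mm wide (its y), either 18 or 22 mm thick (its z; same look, the gauge tells which). Origin: centre of its underside (either face may lie up). It starts flat on a thin dark non-slip mat on the bench, lengthways towards the robot. There is at most one rail of this length on the bench: rail160_1 or rail160_2, or neither.
- rail140_1: Straight planed hardwood rail, 140 mm long (its x), 44 mm wide (its y), either 18 or 22 mm thick (its z; same look, the gauge tells which). Origin: centre of its underside (either face may lie up). It starts flat on a thin dark non-slip mat on the bench, lengthways towards the robot. There is at most one rail of this length on the bench: rail140_1 or rail140_2, or neither.
- rail140_2: Straight planed hardwood rail, 140 mm long (its x), 44 mm wide (its y), either 18 or 22 mm thick (its z; same look, the gauge tells which). Origin: centre of its underside (either face may lie up). It starts flat on a thin dark non-slip mat on the bench, lengthways towards the robot. There is at most one rail of this length on the bench: rail140_1 or rail140_2, or neither.
- stand: Fixed bench thickness gauge. Origin: underside centre of its blue base plate, 290 (x) x 110 (y) x 25 mm; the plate's top is the anvil. A steel post (250 mm high, clamp 50 mm across) stands 120 mm to +x of the origin; its 29 mm wide arm, 118 to 160 mm above the bench, carries the spindle and foot 40 mm to +x of the origin. Open to -x and the sides: rails slide in lengthways from -x.
- anvil (a point): Point on the anvil surface right under the middle of the foot, 25 mm above the bench; axes as the stand.
- gauge (a joint): Gauge reading: height of the foot's underside above the anvil, m. A light spring holds the foot up at 0.050; pressing the knob down lowers it (1 N at first, 2.5 N near the bottom) until the foot, a 28 mm steel disc, lands on the wood: it then reads the thickness. It springs back up when let go. The red needle on the dial turns with it.
- knob_top (a point): Centre of the flat top of the black knob (32 mm across) on the spindle, 143 mm above the underside of the foot; it moves up and down with the foot.
- pile_green: Fixed plywood pile board with green stripes at both ends, 230 (x) x 80 (y) x 4 mm thick; origin: centre of its underside, rails lie along its x. For finished rails (18 mm).
- pile_orange: Fixed plywood pile board with orange stripes at both ends, 230 (x) x 80 (y) x 4 mm thick; origin: centre of its underside, rails lie along its x. For rails that are still too thick (22 mm) and go back to the planer.
- earmuffs: Bystander: black ear defenders lying on the bench beyond the work, about 150 x 200 mm, 72 mm high.
- bottle: Bystander: grey drinking bottle with black cap, 68 mm across, 210 mm high; origin: centre of its base.
- bench_brush: Bystander: wooden bench brush, 270 mm long, lying beyond the work.

How it is judged:
By the outcome, as a careful person would: the job done as asked, in the order asked, and still so for the second after the job is handed in, with the robot touching nothing.
Of rail200_1, rail200_2 only 1 to 1 are there at a start; the rules pass over those that are not, and their reading is None.
Of rail180_1, rail180_2 only 1 to 1 are there at a start; the rules pass over those that are not, and their reading is None.
Of rail160_1, rail160_2 only 1 to 1 are there at a start; the rules pass over those that are not, and their reading is None.
Of rail140_1, rail140_2 only 1 to 1 are there at a start; the rules pass over those that are not, and their reading is None.
Of rail200_1, rail200_2, rail180_1, rail180_2, rail160_1, rail160_2, rail140_1, rail140_2 only 7 to 8 are there at a start; the rules pass over those that are not, and their reading is None.
At some moment in a run one of rail140_1, rail140_2 may be knocked a few centimetres aside while the robot is not near it.
Once in a run the grip may slacken for a moment while it holds something.
It also fails if it takes over 210 s, if anything falls off the work surface, if the arm or the gripper's body presses on something with over 40 N, if the wrist force passes 120 N, or if a joint passes its speed limit or range.

ROBOT

A 6-joint arm with a two-finger parallel gripper is mounted at the origin on the work surface. World frame = base frame: x ahead of the robot, y to its left, z up, the work surface at z = 0. Lengths are in mm, angles in rad, forces in N, time in s.
With the tool pointing down it reaches from about 300 to 825 mm from the base axis. Payload 5.4 kg.
Tool frame: the origin (TCP) lies at the very end of the fingers, on their centre line; the grasp point (between the pads) lies 19 mm behind it; z points along the fingers, y is the direction in which the jaws open and shut (so a half turn about z gives the same grasp; the last joint's range is limited). The gripper opens to 92 mm and grips with 3 to 60 N. Pads are 20 mm wide; open, the fingers measure 128 mm over their backs; the gripper's body (75 mm by 189 mm) begins 69 mm behind the grasp point.
Start: joints at [0.943, 0.158, 1.597, -0, 1.386, -0.21], TCP at [233.314, 525.519, 214.601] pointing down, gripper open.
Joint ranges: [-2.91, 2.91], [-0.94, 2.29], [0.18, 2.7], [-1.29, 4.43], [0.17, 2.64], [-3, 3]. Speed limits (rad/s): [2.57, 2.57, 3.14, 3.14, 3.14, 3.14].

INTERFACE

Orientations are given as a 3x3 rotation matrix whose columns are the frame's x, y, z axes.
In Python, from plant import robot gives the robot as it stands.
- The arm moves only by the shell command python3 -m creep 'ROWS' [FORCE]. ROWS is JSON, a list of rows, each an object of numbers: "wx", "wy", "wz": the turn, a rotation vector about the tool's x, y, z in rad; "tx", "ty", "tz": the shift along the tool's x, y, z in m; "gripper": the finger opening in m, from 0 to 0.0919. In form: [{"wx": .., "wy": .., "wz": .., "tx": .., "ty": .., "tz": .., "gripper": ..}, ...]. A call has 1 to 5 rows; each row shifts and turns the commanded pose from where the row before left it, along the tool's axes as they then stand; what a row does not reach is not made up. A row lasts 1/10 s, in which the tool goes at most 50 mm and 8.59 degrees, less where a joint would pass 70% of its speed; a pose out of reach is approached as far as the arm can. A call with a gripper value outside its range is refused whole. The fingers move at their own pace and stop on an object; FORCE is the grip in N (left out, the last holds). Time passes only in rows, so rows that do not move let the fingers close. It gives the time, the measured TCP pose, the force and the opening at its end, in the units of the state.
- robot.read_state(): the state, without advancing time (a new reading comes with each control period).
- robot.snapshot(name): name is "scene" or "top" or "wrist"; returns (picture, depth): 384x512x3 uint8, blue, green, red; 384x512 float32, mm along the optical axis (not along the pixel's ray), 0 where there is no reading.
- robot.camera_info(name): a dict with "fx", "fy", "cx", "cy" (pixels), "extrinsics" (4x4, takes a point from camera to world coordinates); the wrist camera has in their place "T_tool_cam" (4x4, takes a point from camera to tool coordinates, whose origin is the TCP and whose axes are the flange's). Camera axes: x right, y up, looking along -z (the intrinsics and any distortion apply to the point x, -y, -z); pixel columns grow to the right and rows downward; lengths in mm; the calibration is good to about 2 mm. A picture is of the moment at which its call begins: read the wrist's pose just before it. camera_info takes no time and is no camera call.
- robot.job_done(): hands the job in, once; it reports no verdict.
The state is a dict: "t": time; "joint_positions": joint angles; "qd": joint speeds; "tau": joint torques, N m; "position": TCP position; "tcp_rot": TCP orientation; "ft_force": force on the tool from outside, world axes, zero at the start; "moment": the same for the moment, N m; "gripper_width": finger opening in mm.
Only numpy, scipy, OpenCV 4.12 (cv2) and the standard library are available. Lean on these libraries where they do the work, as an engineer would, in place of code of your own. Each camera call takes 0.05 s, during which the arm holds its last target. There are 200 camera calls.

## Working session

There is one attempt and no reset: what is moved stays moved. The work goes in short steps, Python scripts to look and compute and a shell command to move; the robot and the scene stay as the last step left them, time stands still between calls to the robot, and variables do not carry over. Pictures are saved under pics/ and viewed, about 12 in all and at most 16, crops included, and the job is handed in when it is done.

```bash
mkdir -p pics
cat > h.py <<'E'
import numpy as np, cv2
from plant import robot
def snap(n,f=None):
    s=robot.read_state(); im,d=robot.snapshot(n)
    if f: cv2.imwrite('pics/'+f,im)
    return s,im,d
def T(n,s):
    ci=robot.camera_info(n)
    if n!='wrist': return ci,np.array(ci['extrinsics'])
    M=np.eye(4);M[:3,:3]=s['tcp_rot'];M[:3,3]=s['position']
    return ci,M@np.array(ci['T_tool_cam'])
def cloud(n,s,d):
    ci,E=T(n,s); v,u=np.mgrid[:d.shape[0],:d.shape[1]]
    K=np.array([[ci['fx'],0,ci['cx']],[0,ci['fy'],ci['cy']],[0,0,1.]])
    D=ci.get('distortion',ci.get('dist'))
    uv=np.stack([u.ravel(),v.ravel()],1).astype(float)
    xy=cv2.undistortPoints(uv[:,None],K,None if D is None else np.array(D,float))[:,0]
    z=d.ravel(); P=np.stack([xy[:,0]*z,-xy[:,1]*z,-z,np.ones_like(z)],1)@E.T
    P=P[:,:3]; P[z<=0]=np.nan
    return P.reshape(*d.shape,3)
E
python3 - <<'E'
from h import *
s,im,d=snap('top','top0.png'); s2,im2,d2=snap('scene','scene0.png')
for n in('top','scene','wrist'): print({k:(np.round(v,3).tolist() if k!='x' else v) if not isinstance(v,str) else v for k,v in robot.camera_info(n).items()})
P=cloud('top',s,d); np.savez('top0.npz',P=P,im=im)
print(s['t'],s['tcp_rot'],s['ft_force'],s['gripper_width'])
print(np.nanmin(P.reshape(-1,3),0),np.nanmax(P.reshape(-1,3),0))
E
```

```text
{'fx': 414.776, 'fy': 414.776, 'cx': 254.596, 'cy': 186.835, 'extrinsics': [[0.067, 0.974, -0.215, 344.552], [-0.998, 0.067, -0.007, 14.009], [0.007, 0.215, 0.977, 1467.141], [0.0, 0.0, 0.0, 1.0]]}
{'fx': 488.95, 'fy': 488.95, 'cx': 261.605, 'cy': 190.95, 'extrinsics': [[-0.809, -0.464, 0.36, 1181.795], [0.587, -0.632, 0.506, 756.807], [-0.007, 0.621, 0.784, 1237.959], [0.0, 0.0, 0.0, 1.0]]}
{'fx': 276.273, 'fy': 276.273, 'cx': 257.573, 'cy': 191.839, 'T_tool_cam': [[-0.001, 0.962, 0.273, 76.917], [1.0, 0.001, -0.0, -0.8], [-0.0, 0.273, -0.962, -170.45], [0.0, 0.0, 0.0, 1.0]]}
0.0 [[-9.13974542e-01  4.05770070e-01 -1.08918654e-03]
 [ 4.05771354e-01  9.13973361e-01 -1.51766207e-03]
 [ 3.79665637e-04 -1.82906519e-03 -9.99998255e-01]] [-0.421659    0.36756061  0.11717702] 91.9745282245217
[  -45.9054741  -1455.82675016  -779.19319417] [2111.22383368 1647.0724639   630.29751436]
```

View pics/top0.png

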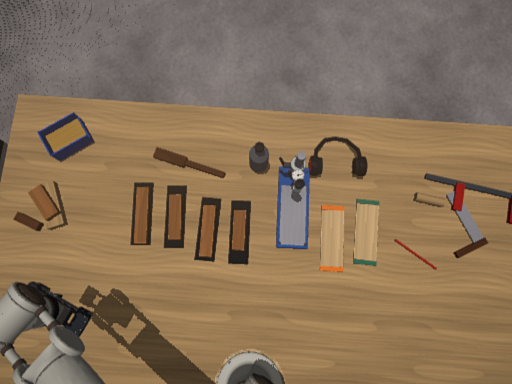

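View pics/scene0.png

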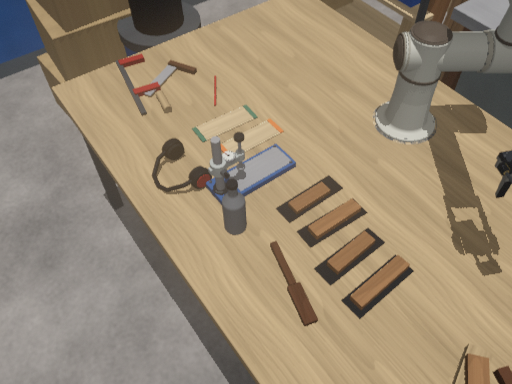

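```bash
cat > meas.py <<'E'
from h import *
def rect(P,m):
    p=P[m]; p=p[~np.isnan(p[:,0])]
    zm=np.median(p[:,2])
    (cx,cy),(w,h),a=cv2.minAreaRect(p[:,:2].astype(np.float32))
    if w<h: w,h,a=h,w,a+90
    a=(a+90)%180-90
    return np.round([cx,cy,zm,w,h,a],1)
def blobs(P,m,amin=150):
    m=cv2.morphologyEx(m.astype(np.uint8),cv2.MORPH_OPEN,np.ones((3,3)))
    n,l,st,c=cv2.connectedComponentsWithStats(m)
    for i in range(1,n):
        if st[i,4]>amin: yield c[i].round(),st[i,4],rect(P,l==i)
E
python3 - <<'E'
from meas import *
z=np.load('top0.npz');P=z['P'];im=z['im'];hsv=cv2.cvtColor(im,cv2.COLOR_BGR2HSV)
for px in [(142,213),(293,215),(332,208),(332,238),(367,203),(165,180),(100,250),(142,186)]: print(px,hsv[px[1],px[0]],P[px[1],px[0]].round(1))
H,S,V=cv2.split(hsv)
win=np.zeros(H.shape,bool); win[175:280,125:390]=1
for name,m in dict(brown=(H<15)&(S>110)&(V>60)&(V<150),blue=(H>100)&(H<130)&(S>130),grey=(S<70)&(V>100),orange=(H<14)&(S>160)&(V>180),green=(H>50)&(H<90)&(S>80),pale=(H>10)&(H<30)&(V>195)).items():
    for b in blobs(P,m&win,30): print(name,b)
E
```

```text
(142, 213) [ 13 153 127] [540.9 411.9  25.3]
(293, 215) [156   9 148] [ 570.2 -117.    21.9]
(332, 208) [ 12 207 219] [ 607.5 -256.4    5.3]
(332, 238) [ 17 103 183] [ 500.4 -259.     6.8]
(367, 203) [ 67  79 103] [ 634.5 -381.7    3.9]
(165, 180) [ 16 117 155] [ 6.703e+02  3.510e+02 -6.000e-01]
(100, 250) [ 17 118 155] [404.6 549.3  -1.5]
(142, 186) [ 14 105  61] [641.9 430.7   1.7]
brown (array([141., 215.]), np.int32(744), array([540.4, 419.3,  21.6, 205.7,  51.4,   4.1]))
brown (array([175., 217.]), np.int32(600), array([538.1, 300.7,  21.6, 160.8,  49.2,   5. ]))
brown (array([207., 230.]), np.int32(615), array([497.2, 181.7,  22. , 179.2,  47.8,   0.6]))
brown (array([239., 230.]), np.int32(509), array([506.6,  69.9,  17.9, 140.4,  46.2,   1.9]))
blue (array([284., 180.]), np.int32(105), array([695.1, -82.1,  25.4,  43.2,  33.6, -87.5]))
blue (array([306., 180.]), np.int32(47), array([ 699.3, -157.5,   26.3,   38.5,   15. ,    2.7]))
grey (array([297., 177.]), np.int32(50), array([ 678.1, -125. ,  158.7,   60.6,   29.5,  -63.8]))
grey (array([292., 217.]), np.int32(1381), array([ 571.9, -115.2,   25.7,  211.5,   91. ,    0.8]))
orange (array([333., 207.]), np.int32(93), array([ 610.6, -258.5,    4.6,   76.7,   16.2,   89.9]))
orange (array([331., 268.]), np.int32(102), array([ 395.2, -259.1,    4.7,   77. ,   15.7,   89.9]))
green (array([364., 262.]), np.int32(76), array([ 424.5, -374.6,    5.9,   74.5,   12.3,   86.3]))
pale (array([333., 208.]), np.int32(100), array([ 607.7, -258.3,    4.6,   76.3,   19.8,  -89.4]))
pale (array([372., 225.]), np.int32(103), array([ 560.3, -400.2,    4.9,  108.8,   13.5,   -3.3]))
pale (array([338., 233.]), np.int32(131), array([ 5.217e+02, -2.785e+02,  5.000e+00,  1.168e+02,  1.320e+01,
        5.000e-01]))
pale (array([331., 268.]), np.int32(92), array([ 396.8, -260.5,    4.8,   73.4,   13.8,  -86. ]))
```

```bash
python3 -m creep '[{"wz":-0.1392},{"wz":-0.1392},{"wz":-0.1392},{"tx":-0.034,"ty":-0.036,"tz":-0.011},{"tx":-0.034,"ty":-0.036,"tz":-0.011}]'; python3 -m creep '[{"tx":-0.034,"ty":-0.035,"tz":-0.011},{"tx":-0.034,"ty":-0.035,"tz":-0.011},{"tx":-0.034,"ty":-0.035,"tz":-0.011},{"tx":-0.034,"ty":-0.035,"tz":-0.011},{"tx":-0.034,"ty":-0.035,"tz":-0.011}]';python3 -m creep '[{"tx":-0.034,"ty":-0.035,"tz":-0.011},{"tx":0}]'
python3 - <<'E'
from meas import *
s,im,d=snap('wrist','w1.png');P=cloud('wrist',s,d);np.savez('w1.npz',P=P,im=im)
print(s['tcp_rot'].round(4) if hasattr(s['tcp_rot'],'round') else s['tcp_rot'],s['position'],np.round(s['joint_positions'],3))
H,S,V=cv2.split(cv2.cvtColor(im,cv2.COLOR_BGR2HSV))
for b in blobs(P,(H<15)&(S>110)&(V>60)&(V<150)&(P[...,2]>10)&(P[...,2]<40),300): print(b)
E
```

```text
[[-9.140e-01  4.057e-01 -1.000e-03]
 [ 4.057e-01  9.140e-01 -1.400e-03]
 [ 3.000e-04 -1.700e-03 -1.000e+00]] [232.98489336 525.0468793  213.70408103] [ 0.943  0.159  1.598 -0.     1.386 -0.21 ]
(array([497., 255.]), np.int32(433), array([477. , 788.3,  30.6,  41.6,  26.4,  69.4]))
(array([257., 339.]), np.int32(1019), array([482. , 413.7,  22.7,  89.3,  43.9,   4.9]))invalid input
invalid input
invalid input
```

View pics/w1.png

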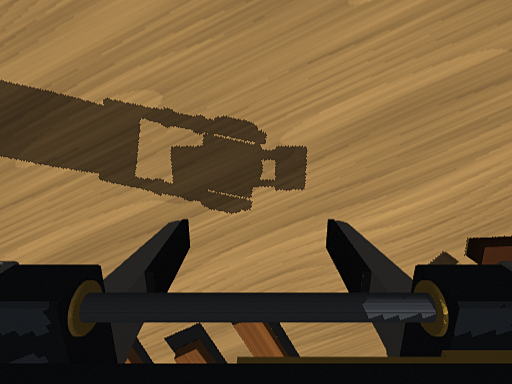

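```bash
python3 -m creep '[{"wx":0,"wy":0,"wz":-0.1392,"tx":0,"ty":0,"tz":0,"gripper":0.0919},{"wx":0,"wy":0,"wz":-0.1392,"tx":0,"ty":0,"tz":0,"gripper":0.0919},{"wx":0,"wy":0,"wz":-0.1392,"tx":0,"ty":0,"tz":0,"gripper":0.0919}]'; python3 -m creep '[{"wx":0,"wy":0,"wz":0,"tx":-0.0377,"ty":-0.0275,"tz":-0.0086,"gripper":0.0919},{"wx":0,"wy":0,"wz":0,"tx":-0.0377,"ty":-0.0275,"tz":-0.0086,"gripper":0.0919},{"wx":0,"wy":0,"wz":0,"tx":-0.0377,"ty":-0.0275,"tz":-0.0086,"gripper":0.0919},{"wx":0,"wy":0,"wz":0,"tx":-0.0377,"ty":-0.0275,"tz":-0.0086,"gripper":0.0919},{"wx":0,"wy":0,"wz":0,"tx":-0.0377,"ty":-0.0275,"tz":-0.0086,"gripper":0.0919}]';python3 -m creep '[{"wx":0,"wy":0,"wz":0,"tx":-0.0377,"ty":-0.0275,"tz":-0.0086,"gripper":0.0919},{"wx":0,"wy":0,"wz":0,"tx":-0.0377,"ty":-0.0275,"tz":-0.0086,"gripper":0.0919},{"wx":0,"wy":0,"wz":0,"tx":-0.0377,"ty":-0.0275,"tz":-0.0086,"gripper":0.0919},{"wx":0,"wy":0,"wz":0,"tx":-0.0377,"ty":-0.0275,"tz":-0.0086,"gripper":0.0919},{"wx":0,"wy":0,"wz":0,"tx":-0.0377,"ty":-0.0275,"tz":-0.0086,"gripper":0.0919}]'; python3 -m creep '[{"wx":0,"wy":0,"wz":0,"tx":0,"ty":0,"tz":0,"gripper":0.0919}]'
cat > wr.py <<'E'
from meas import *
def brown(im,P,lo=10,hi=120):
    H,S,V=cv2.split(cv2.cvtColor(im,cv2.COLOR_BGR2HSV))
    return (H<15)&(S>110)&(V>60)&(V<160)&(P[...,2]>lo)&(P[...,2]<hi)
E
python3 - <<'E'
from wr import *
s,im,d=snap('wrist','w2.png');P=cloud('wrist',s,d);np.savez('w2.npz',P=P,im=im)
print(np.round(s['tcp_rot'],4),s['position'],np.round(s['joint_positions'],3),s['t'])
for b in blobs(P,brown(im,P),300): print(b)
E
```

```text
t: 0.45
position: [233.2, 525.3, 214.2]
tcp_rot: [[-1.0, -0.006, -0.0], [-0.006, 1.0, -0.001], [0.0, -0.001, -1.0]]
ft_force: [-0.4, 0.3, -0.2]
gripper_width: 92.0
t: 0.95
position: [422.9, 386.6, 257.7]
tcp_rot: [[-1.0, 0.0, -0.0], [0.0, 1.0, -0.0], [0.0, -0.0, -1.0]]
ft_force: [0.6, -0.0, 0.7]
gripper_width: 92.1
t: 1.45
position: [611.4, 249.0, 300.5]
tcp_rot: [[-1.0, 0.0, -0.001], [0.0, 1.0, 0.0], [0.001, 0.0, -1.0]]
ft_force: [0.6, 1.4, -0.4]
gripper_width: 91.7
t: 1.55
position: [614.1, 246.1, 300.4]
tcp_rot: [[-1.0, 0.006, 0.002], [0.006, 1.0, -0.001], [-0.002, -0.001, -1.0]]
ft_force: [-0.4, 0.1, -0.9]
gripper_width: 92.1
[[-1.      0.0062  0.0016]
 [ 0.0062  1.     -0.0014]
 [-0.0017 -0.0014 -1.    ]] [614.14805504 246.0916157  300.37728729] [ 0.2    0.345  1.208 -0.002  1.587 -1.365] 1.55
(array([213.,  40.]), np.int32(1178), array([436.6, 181.2,  22.1,  58. ,  43.1,   0.7]))
(array([365., 103.]), np.int32(2178), array([536.4, 414.1,  22.1, 196.3,  29.4,   4.7]))
(array([145.,  91.]), np.int32(2362), array([507.3,  72.8,  18.2, 138.6,  42. ,   1.4]))
(array([285.,  92.]), np.int32(814), array([512. , 287. ,  22.1, 104. ,  21.9,   5.2]))
(array([299.,  99.]), np.int32(909), array([525.1, 309.2,  22.1, 135. ,  18.8,   5. ]))
(array([219., 134.]), np.int32(588), array([567.2, 182.1,  22.2,  42.4,  37.9,  89. ]))
(array([289., 148.]), np.int32(500), array([591.6, 296.7,  22.2,  51.8,  27.7,   1.1]))
(array([240., 222.]), np.int32(775), array([721.2, 211.8,  18.3, 146.4,  19.9,  74.9]))
(array([303., 238.]), np.int32(879), array([752.4, 329.5,  20.4,  91.6,  38. ,  75. ]))
```

View pics/w2.png

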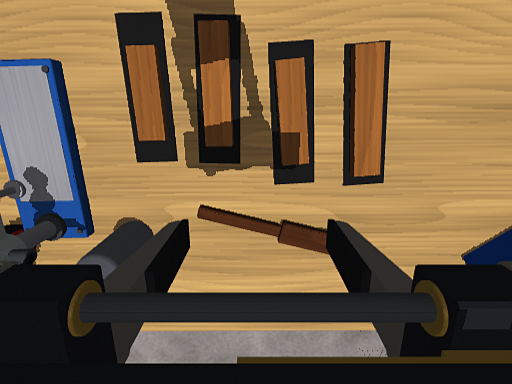

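```bash
cat >> wr.py <<'E'
def rails(P,box,lo,hi,amin=300):
    m=(P[...,2]>lo)&(P[...,2]<hi)&(P[...,0]>box[0])&(P[...,0]<box[1])&(P[...,1]>box[2])&(P[...,1]<box[3])
    return list(blobs(P,m,amin))
E
python3 - <<'E'
from wr import *
P=np.load('w2.npz')['P']
for b in rails(P,(400,660,20,460),11,30): print(b)
m=lambda x,y,r=8: np.nanmedian(P[(abs(P[...,0]-x)<r)&(abs(P[...,1]-y)<r)],0).round(1)
print('bench',m(640,360),m(500,245),m(480,360),'mat',m(575,70,6),m(625,310,6),m(418,75,6))
Q=np.load('top0.npz')['P']
for b in rails(Q,(400,660,20,460),12,32,100): print(b)
E
```

```text
(array([216.,  81.]), np.int32(3695), array([4.967e+02, 1.815e+02, 2.210e+01, 1.791e+02, 4.440e+01, 4.000e-01]))
(array([367., 107.]), np.int32(3993), array([537.4, 417.5,  22. , 199.8,  44.6,   4.3]))
(array([146.,  91.]), np.int32(2811), array([507.6,  72.3,  18.2, 139.7,  45.2,   1.5]))
(array([292., 110.]), np.int32(3022), array([538. , 300. ,  22.1, 160. ,  44.2,   5.1]))
bench [6.394e+02 3.602e+02 3.000e-01] [4.998e+02 2.456e+02 2.000e-01] [479.7 360.    0. ] mat [574.4  70.1  17.7] [626.4 309.5   1.3] [417.5  74.8   0.9]
(array([141., 215.]), np.int32(730), array([537.5, 416.3,  21.6, 196.7,  45.9,   4.5]))
(array([174., 216.]), np.int32(581), array([538.3, 298.6,  21.7, 160.4,  44.4,   4.7]))
(array([207., 230.]), np.int32(654), array([4.973e+02, 1.800e+02, 2.200e+01, 1.792e+02, 4.470e+01, 4.000e-01]))
(array([239., 229.]), np.int32(484), array([507.7,  70.8,  18.2, 138.2,  44.2,   1.3]))
```

```bash
cat > go.py <<'E'
import sys
from h import *
# go.py x y z yawdeg(rail): wz (tool) to apply first, then total shift along tool axes in mm, rows at 45 mm
x,y,z,a=map(float,sys.argv[1:5]); s=robot.read_state(); R=np.array(s['tcp_rot']); p=np.array(s['position'])
c,n=np.cos(np.radians(a)),np.sin(np.radians(a)); G=np.array([[-c,n,0],[-n,-0+c,0],[0,0,-1.]]); 
G[:,0]=[-c,-n,0];G[:,1]=[-n,c,0]
w=cv2.Rodrigues(R.T@G)[0].ravel(); d=G.T@(np.array([x,y,z])-p)
print('t',round(s['t'],2),'pos',p.round(1),'rot',w.round(4),'shift',d.round(1),'norm',np.linalg.norm(d).round(),'f',np.round(s['ft_force'],1),'w',round(s['gripper_width'],1))
E
python3 go.py 537.4 417.5 60 4.3
```

```text
t 1.6 pos [612.  248.3 300. ] rot [-0.0002 -0.0004 -0.0791] shift [ 61.7 174.3 240. ] norm 303.0 f [-0.5  0.5 -0.8] w 92.0
```

```bash
python3 -m creep '[{"wx":0,"wy":0,"wz":-0.0791,"tx":0,"ty":0,"tz":0,"gripper":0.0919},{"wx":0,"wy":0,"wz":0,"tx":0.0088,"ty":0.0249,"tz":0.0343,"gripper":0.0919},{"wx":0,"wy":0,"wz":0,"tx":0.0088,"ty":0.0249,"tz":0.0343,"gripper":0.0919},{"wx":0,"wy":0,"wz":0,"tx":0.0088,"ty":0.0249,"tz":0.0343,"gripper":0.0919},{"wx":0,"wy":0,"wz":0,"tx":0.0088,"ty":0.0249,"tz":0.0343,"gripper":0.0919}]' >/dev/null; python3 -m creep '[{"wx":0,"wy":0,"wz":0,"tx":0.0088,"ty":0.0249,"tz":0.0343,"gripper":0.0919},{"wx":0,"wy":0,"wz":0,"tx":0.0088,"ty":0.0249,"tz":0.0343,"gripper":0.0919},{"wx":0,"wy":0,"wz":0,"tx":0.0088,"ty":0.0249,"tz":0.0343,"gripper":0.0919},{"wx":0,"wy":0,"wz":0,"tx":0,"ty":0,"tz":0,"gripper":0.0919},{"wx":0,"wy":0,"wz":0,"tx":0,"ty":0,"tz":0,"gripper":0.0919}]' >/dev/null; python3 go.py 537.4 417.5 6 4.3
```

```text
t 2.6 pos [533.4 419.8  59.9] rot [-0.0011 -0.0018  0.0061] shift [-3.8 -2.6 53.9] norm 54.0 f [ 1.2 -0.4  1.1] w 92.1
```

```bash
python3 -m creep '[{"wx":0,"wy":0,"wz":0,"tx":0,"ty":0,"tz":0.02,"gripper":0.0919},{"wx":0,"wy":0,"wz":0,"tx":0,"ty":0,"tz":0,"gripper":0.0919},{"wx":0,"wy":0,"wz":0,"tx":0,"ty":0,"tz":0,"gripper":0.0919},{"wx":0,"wy":0,"wz":0,"tx":0,"ty":0,"tz":0,"gripper":0.0919}]' >/dev/null; python3 go.py 537.4 417.5 6 4.3;  python3 -m creep '[{"wx":0,"wy":0,"wz":0,"tx":0,"ty":0,"tz":0,"gripper":0.0919},{"wx":0,"wy":0,"wz":0,"tx":0,"ty":0,"tz":0,"gripper":0.0919}]' >/dev/null; python3 go.py 537.4 417.5 6 4.3
```

```text
t 3.0 pos [536.5 419.4  42.7] rot [0.0012 0.0028 0.0032] shift [-0.8 -2.  36.7] norm 37.0 f [ 0.8  0.8 -1.1] w 91.9
t 3.2 pos [535.6 419.5  41.4] rot [0.0005 0.0011 0.0037] shift [-1.6 -2.1 35.4] norm 35.0 f [ 0.2 -0.2 -0.1] w 91.4
```

```bash
python3 -m creep '[{"wx":0,"wy":0,"wz":0.0035,"tx":-0.0015,"ty":-0.002,"tz":0.018,"gripper":0.0919},{"wx":0,"wy":0,"wz":0,"tx":0,"ty":0,"tz":0.017,"gripper":0.0919},{"wx":0,"wy":0,"wz":0,"tx":0,"ty":0,"tz":0,"gripper":0.0919},{"wx":0,"wy":0,"wz":0,"tx":0,"ty":0,"tz":0,"gripper":0.03},{"wx":0,"wy":0,"wz":0,"tx":0,"ty":0,"tz":0,"gripper":0.03}]' 30 ; python3 -m creep '[{"wx":0,"wy":0,"wz":0,"tx":0,"ty":0,"tz":0,"gripper":0.03},{"wx":0,"wy":0,"wz":0,"tx":0,"ty":0,"tz":0,"gripper":0.03},{"wx":0,"wy":0,"wz":0,"tx":0,"ty":0,"tz":0,"gripper":0.03},{"wx":0,"wy":0,"wz":0,"tx":0,"ty":0,"tz":0,"gripper":0.03},{"wx":0,"wy":0,"wz":0,"tx":0,"ty":0,"tz":0,"gripper":0.03}]'; python3 go.py 537.4 417.5 100 4.3
```

```text
t: 3.7
position: [536.6, 417.4, 5.3]
tcp_rot: [[-0.997, -0.075, -0.001], [-0.075, 0.997, -0.0], [0.001, -0.0, -1.0]]
ft_force: [0.9, -0.7, -0.3]
gripper_width: 78.0
t: 4.2
position: [536.8, 417.6, 5.7]
tcp_rot: [[-0.997, -0.075, 0.0], [-0.075, 0.997, 0.0], [-0.0, 0.0, -1.0]]
ft_force: [-0.6, 0.4, 0.5]
gripper_width: 43.4
t 4.2 pos [536.8 417.6   5.7] rot [0.0002 0.0002 0.0004] shift [ -0.6  -0.2 -94.3] norm 94.0 f [-0.6  0.4  0.5] w 43.4
```

```bash
python3 -m creep '[{"wx":0,"wy":0,"wz":0,"tx":0,"ty":0,"tz":-0.02,"gripper":0.03},{"wx":0,"wy":0,"wz":0,"tx":0,"ty":0,"tz":-0.04,"gripper":0.03},{"wx":0,"wy":0,"wz":0,"tx":0,"ty":0,"tz":-0.04,"gripper":0.03},{"wx":0,"wy":0,"wz":0.075,"tx":0,"ty":0,"tz":0,"gripper":0.03},{"wx":0,"wy":0,"wz":0,"tx":0,"ty":0,"tz":0,"gripper":0.03}]'
python3 - <<'E'
from wr import *
Q=np.load('top0.npz')['P']
for box,lo,hi in [((380,740,-190,-40),17,32),((380,640,-320,-200),2.8,9),((380,660,-450,-325),2.8,9)]:
    for b in rails(Q,box,lo,hi,60): print(b)
m=(Q[...,0]>560)&(Q[...,0]<720)&(abs(Q[...,1]+117)<60)&(Q[...,2]>100)
p=Q[m]; 
for lo,hi in((205,235),(235,262),(100,205)):
    k=p[(p[:,2]>lo)&(p[:,2]<hi)]; print(lo,len(k),k.min(0).round() if len(k) else'',k.max(0).round() if len(k) else '',np.median(k,0).round(1) if len(k) else '')
print(np.nanmedian(Q[(abs(Q[...,0]-450)<20)&(abs(Q[...,1]+20)<20)],0))
E
```

```text
t: 4.7
position: [537.5, 417.8, 107.1]
tcp_rot: [[-1.0, -0.0, 0.002], [-0.0, 1.0, 0.001], [-0.002, 0.001, -1.0]]
ft_force: [0.3, 0.1, -1.3]
gripper_width: 43.8
(array([292., 212.]), np.int32(2039), array([ 598.1, -114.7,   25.5,  279.7,  110.7,    1.1]))
205 110 [ 627. -129.  205.] [718. -98. 231.] [ 644.  -112.6  218. ]
235 36 [ 708. -125.  237.] [ 719. -100.  255.] [ 713.6 -112.1  250. ]
100 290 [ 627. -136.  118.] [720. -61. 205.] [ 694.8 -107.6  155.5]
[ 4.50083049e+02 -1.99137734e+01  3.35763991e-01]
```

```bash
python3 -m creep '[{"wx":0,"wy":0,"wz":-0.018,"tx":0.0065,"ty":-0.0445,"tz":0,"gripper":0.03},{"wx":0,"wy":0,"wz":0,"tx":0.0065,"ty":-0.0445,"tz":0,"gripper":0.03},{"wx":0,"wy":0,"wz":0,"tx":0.0065,"ty":-0.0445,"tz":0,"gripper":0.03},{"wx":0,"wy":0,"wz":0,"tx":0.0065,"ty":-0.0445,"tz":0,"gripper":0.03},{"wx":0,"wy":0,"wz":0,"tx":0.0065,"ty":-0.0445,"tz":0,"gripper":0.03}]' >/dev/null; python3 -m creep '[{"wx":0,"wy":0,"wz":0,"tx":0.0065,"ty":-0.0445,"tz":0,"gripper":0.03},{"wx":0,"wy":0,"wz":0,"tx":0.0065,"ty":-0.0445,"tz":0,"gripper":0.03},{"wx":0,"wy":0,"wz":0,"tx":0.0065,"ty":-0.0445,"tz":0,"gripper":0.03},{"wx":0,"wy":0,"wz":0,"tx":0.0065,"ty":-0.0445,"tz":0,"gripper":0.03},{"wx":0,"wy":0,"wz":0,"tx":0.0065,"ty":-0.0445,"tz":0,"gripper":0.03}]' >/dev/null;python3 -m creep '[{"wx":0,"wy":0,"wz":0,"tx":0.0065,"ty":-0.0445,"tz":0,"gripper":0.03},{"wx":0,"wy":0,"wz":0,"tx":0.0065,"ty":-0.0445,"tz":0,"gripper":0.03},{"wx":0,"wy":0,"wz":0,"tx":0,"ty":0,"tz":0,"gripper":0.03},{"wx":0,"wy":0,"wz":0,"tx":0,"ty":0,"tz":0,"gripper":0.03},{"wx":0,"wy":0,"wz":0,"tx":0,"ty":0,"tz":0,"gripper":0.03}]' >/dev/null; python3 go.py 463 -116.5 33 1.1
```

```text
t 6.2 pos [ 467.1 -116.5  104.5] rot [ 0.0015 -0.0019  0.0007] shift [ 4.1  0.  71.5] norm 72.0 f [-0.3  0.4 -1.5] w 43.8
```

```bash
python3 -m creep '[{"wx":0,"wy":0,"wz":0,"tx":0,"ty":-0.0005,"tz":0.036,"gripper":0.03},{"wx":0,"wy":0,"wz":0,"tx":0,"ty":0,"tz":0.035,"gripper":0.03},{"wx":0,"wy":0,"wz":0,"tx":0,"ty":0,"tz":0,"gripper":0.03},{"wx":0,"wy":0,"wz":0,"tx":0,"ty":0,"tz":0,"gripper":0.03},{"wx":0,"wy":0,"wz":0,"tx":0,"ty":0,"tz":0,"gripper":0.03}]' ; python3 go.py 573.5 -115.3 33 1.1
python3 - <<'E'
from h import *
s,im,d=snap('scene'); cv2.imwrite('pics/s2.png',cv2.resize(im[90:290,150:400],None,fx=3,fy=3))
E
```

```text
t: 6.7
position: [468.3, -117.6, 35.3]
tcp_rot: [[-1.0, -0.02, 0.001], [-0.02, 1.0, -0.0], [-0.001, -0.0, -1.0]]
ft_force: [0.1, 0.4, -1.3]
gripper_width: 43.5
t 6.7 pos [ 468.3 -117.6   35.3] rot [-0.0002  0.0005  0.0008] shift [-105.2    0.3    2.3] norm 105.0 f [ 0.1  0.4 -1.3] w 43.5
```

View pics/s2.png

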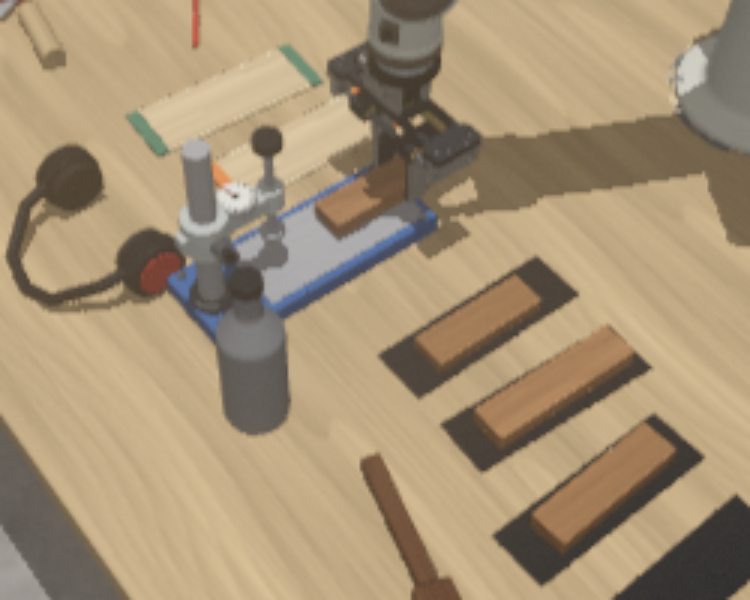

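```bash
python3 -m creep '[{"wx":0,"wy":0,"wz":0,"tx":-0.035,"ty":0,"tz":0,"gripper":0.03},{"wx":0,"wy":0,"wz":0,"tx":-0.035,"ty":0,"tz":0,"gripper":0.03},{"wx":0,"wy":0,"wz":0,"tx":-0.035,"ty":0,"tz":0.001,"gripper":0.03},{"wx":0,"wy":0,"wz":0,"tx":0,"ty":0,"tz":0.001,"gripper":0.03},{"wx":0,"wy":0,"wz":0,"tx":0,"ty":0,"tz":0,"gripper":0.03}]' ;for i in 1; do python3 -m creep '[{"wx":0,"wy":0,"wz":0,"tx":0,"ty":0,"tz":0.001,"gripper":0.03},{"wx":0,"wy":0,"wz":0,"tx":0,"ty":0,"tz":0,"gripper":0.03}]';  python3 -m creep '[{"wx":0,"wy":0,"wz":0,"tx":0,"ty":0,"tz":0.001,"gripper":0.03},{"wx":0,"wy":0,"wz":0,"tx":0,"ty":0,"tz":0,"gripper":0.03}]'; done | egrep 'pos|force'
```

```text
t: 7.25
position: [572.9, -116.0, 32.8]
tcp_rot: [[-1.0, -0.019, -0.0], [-0.019, 1.0, -0.0], [0.0, 0.0, -1.0]]
ft_force: [0.2, 0.1, -1.0]
gripper_width: 43.6
position: [571.7, -116.2, 31.5]
ft_force: [0.5, -0.8, -1.3]
position: [572.3, -116.3, 30.5]
ft_force: [0.4, -0.6, -1.6]
```

```bash
for i in 1; do python3 -m creep '[{"wx":0,"wy":0,"wz":0,"tx":0,"ty":0,"tz":0.001,"gripper":0.03},{"wx":0,"wy":0,"wz":0,"tx":0,"ty":0,"tz":0,"gripper":0.03}]';  python3 -m creep '[{"wx":0,"wy":0,"wz":0,"tx":0,"ty":0,"tz":0.001,"gripper":0.03},{"wx":0,"wy":0,"wz":0,"tx":0,"ty":0,"tz":0,"gripper":0.03}]'; done | egrep 'pos|force'
```

```text
position: [572.7, -116.4, 29.5]
ft_force: [-0.3, 0.3, 0.1]
position: [572.8, -116.4, 29.3]
ft_force: [-2.1, 0.7, 5.6]
```

```bash
python3 -m creep '[{"wx":0,"wy":0,"wz":0,"tx":0,"ty":0,"tz":-0.0005,"gripper":0.08},{"wx":0,"wy":0,"wz":0,"tx":0,"ty":0,"tz":0,"gripper":0.08},{"wx":0,"wy":0,"wz":0,"tx":0,"ty":0,"tz":0,"gripper":0.08},{"wx":0,"wy":0,"wz":0,"tx":0,"ty":0,"tz":-0.03,"gripper":0.08},{"wx":0,"wy":0,"wz":0,"tx":0,"ty":0,"tz":-0.045,"gripper":0.08}]' >/dev/null; python3 -m creep '[{"wx":0,"wy":0,"wz":0,"tx":0,"ty":0,"tz":-0.045,"gripper":0.08},{"wx":0,"wy":0,"wz":0,"tx":0,"ty":0,"tz":-0.045,"gripper":0.08},{"wx":0,"wy":0,"wz":0,"tx":0,"ty":0,"tz":-0.045,"gripper":0.08},{"wx":0,"wy":0,"wz":0,"tx":0,"ty":0,"tz":-0.045,"gripper":0.0919},{"wx":0,"wy":0,"wz":0,"tx":0,"ty":0,"tz":-0.01,"gripper":0.0919}]' >/dev/null; python3 -m creep '[{"wx":0,"wy":0,"wz":0,"tx":0,"ty":0,"tz":0,"gripper":0.0919},{"wx":0,"wy":0,"wz":0,"tx":0,"ty":0,"tz":0,"gripper":0.0919},{"wx":0,"wy":0,"wz":0,"tx":0,"ty":0,"tz":0,"gripper":0.0919}]'
python3 - <<'E'
from wr import *
s,im,d=snap('wrist','w3.png');P=cloud('wrist',s,d);np.savez('w3.npz',P=P,im=im)
for b in rails(P,(380,720,-190,-40),35,60): print('rail',b)
for b in rails(P,(380,760,-190,-40),17,60): print('plate',b)
for b in rails(P,(380,640,-320,-180),2.5,8): print('or',b)
for b in rails(P,(380,660,-460,-325),2.5,8): print('gr',b)
for lo,hi in((200,235),(235,262)):
    k=P[(P[...,2]>lo)&(P[...,2]<hi)&(abs(P[...,1]+114)<40)&(P[...,0]<740)]; print(lo,len(k),k.min(0).round() if len(k) else'',k.max(0).round() if len(k) else '',np.median(k,0).round(1) if len(k) else '')
E
```

```text
t: 9.35
position: [571.7, -115.9, 291.1]
tcp_rot: [[-1.0, -0.018, -0.004], [-0.018, 1.0, 0.002], [0.004, 0.002, -1.0]]
ft_force: [0.5, -0.0, -0.5]
gripper_width: 92.1
rail (array([256., 156.]), np.int32(3345), array([ 574.3, -117.3,   47.3,  198.8,   44. ,    0.9]))
plate (array([258., 168.]), np.int32(10879), array([ 607.1, -124.8,   26.1,  301. ,  133.1,    0.8]))
or (array([170., 111.]), np.int32(7261), array([ 5.021e+02, -2.574e+02,  4.300e+00,  2.301e+02,  8.080e+01,
        3.000e-01]))
gr (array([ 97., 129.]), np.int32(6973), array([ 532.3, -377.3,    4.4,  230.7,   81.7,   -2.6]))
200 1262 [ 625. -128.  203.] [723. -97. 235.] [ 644.7 -112.6  218.4]
235 469 [ 707. -125.  235.] [724. -98. 252.] [ 710.4 -111.7  245.9]
```

View pics/w3.png

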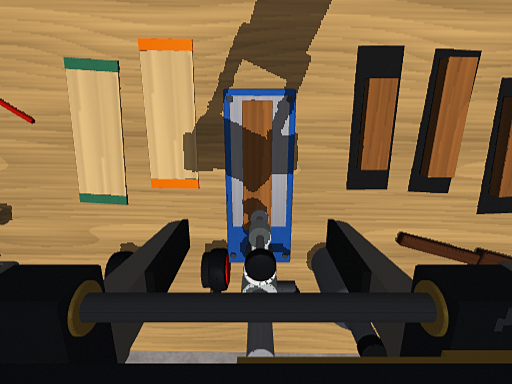

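```bash
python3 -m creep '[{"wx":0,"wy":0,"wz":0,"tx":-0.036,"ty":0.002,"tz":0,"gripper":0},{"wx":0,"wy":0,"wz":0,"tx":-0.036,"ty":0,"tz":0,"gripper":0},{"wx":0,"wy":0,"wz":0,"tx":0,"ty":0,"tz":0,"gripper":0},{"wx":0,"wy":0,"wz":0,"tx":0,"ty":0,"tz":0.03,"gripper":0},{"wx":0,"wy":0,"wz":0,"tx":0,"ty":0,"tz":0,"gripper":0}]' >/dev/null; python3 -m creep '[{"wx":0,"wy":0,"wz":0,"tx":0,"ty":0,"tz":0.0,"gripper":0},{"wx":0,"wy":0,"wz":0,"tx":0,"ty":0,"tz":0,"gripper":0},{"wx":0,"wy":0,"wz":0,"tx":0,"ty":0,"tz":0,"gripper":0},{"wx":0,"wy":0,"wz":0,"tx":0,"ty":0,"tz":0.02,"gripper":0},{"wx":0,"wy":0,"wz":0,"tx":0,"ty":0,"tz":0,"gripper":0}]' >/dev/null;python3 -m creep '[{"wx":0,"wy":0,"wz":0,"tx":0,"ty":0,"tz":0,"gripper":0},{"wx":0,"wy":0,"wz":0,"tx":0,"ty":0,"tz":0,"gripper":0},{"wx":0,"wy":0,"wz":0,"tx":0,"ty":0,"tz":0,"gripper":0}]' ; python3 go.py 643.5 -112.8 196 1.1
```

```text
t: 10.7
position: [645.2, -113.2, 245.2]
tcp_rot: [[-1.0, -0.018, 0.002], [-0.018, 1.0, -0.001], [-0.002, -0.001, -1.0]]
ft_force: [-0.5, -0.5, -0.1]
gripper_width: 0.8
t 10.7 pos [ 645.2 -113.2  245.2] rot [-0.0007  0.0016 -0.0008] shift [ 1.7  0.4 49.2] norm 49.0 f [-0.5 -0.5 -0.1] w 0.8
```

Now down on the knob: fast to ~197, then in 1 mm steps.

```bash
python3 -m creep '[{"wx":0,"wy":0,"wz":0,"tx":0.0015,"ty":0,"tz":0.016,"gripper":0},{"wx":0,"wy":0,"wz":0,"tx":0,"ty":0,"tz":0.01,"gripper":0},{"wx":0,"wy":0,"wz":0,"tx":0,"ty":0,"tz":0.01,"gripper":0},{"wx":0,"wy":0,"wz":0,"tx":0,"ty":0,"tz":0.01,"gripper":0},{"wx":0,"wy":0,"wz":0,"tx":0,"ty":0,"tz":0.002,"gripper":0}]'; for i in 1; do python3 -m creep '[{"wx":0,"wy":0,"wz":0,"tx":0,"ty":0,"tz":0.001,"gripper":0},{"wx":0,"wy":0,"wz":0,"tx":0,"ty":0,"tz":0,"gripper":0},{"wx":0,"wy":0,"wz":0,"tx":0,"ty":0,"tz":0,"gripper":0}]'; python3 -m creep '[{"wx":0,"wy":0,"wz":0,"tx":0,"ty":0,"tz":0.001,"gripper":0},{"wx":0,"wy":0,"wz":0,"tx":0,"ty":0,"tz":0,"gripper":0},{"wx":0,"wy":0,"wz":0,"tx":0,"ty":0,"tz":0,"gripper":0}]'; python3 -m creep '[{"wx":0,"wy":0,"wz":0,"tx":0,"ty":0,"tz":0.001,"gripper":0},{"wx":0,"wy":0,"wz":0,"tx":0,"ty":0,"tz":0,"gripper":0},{"wx":0,"wy":0,"wz":0,"tx":0,"ty":0,"tz":0,"gripper":0}]'; done | egrep 'pos|force'
```

```text
t: 11.2
position: [643.0, -113.0, 194.8]
tcp_rot: [[-1.0, -0.018, -0.001], [-0.018, 1.0, 0.0], [0.001, 0.0, -1.0]]
ft_force: [-0.9, 0.1, 2.3]
gripper_width: 0.6
position: [643.3, -113.0, 195.4]
ft_force: [-0.6, -0.5, 2.1]
position: [643.4, -113.0, 194.2]
ft_force: [-0.8, -1.1, 1.8]
position: [643.4, -113.1, 193.0]
ft_force: [-1.0, 0.4, 1.7]
```

```bash
for i in 1; do python3 -m creep '[{"wx":0,"wy":0,"wz":0,"tx":0,"ty":0,"tz":0.001,"gripper":0},{"wx":0,"wy":0,"wz":0,"tx":0,"ty":0,"tz":0,"gripper":0},{"wx":0,"wy":0,"wz":0,"tx":0,"ty":0,"tz":0,"gripper":0}]'; python3 -m creep '[{"wx":0,"wy":0,"wz":0,"tx":0,"ty":0,"tz":0.001,"gripper":0},{"wx":0,"wy":0,"wz":0,"tx":0,"ty":0,"tz":0,"gripper":0},{"wx":0,"wy":0,"wz":0,"tx":0,"ty":0,"tz":0,"gripper":0}]'; python3 -m creep '[{"wx":0,"wy":0,"wz":0,"tx":0,"ty":0,"tz":0.001,"gripper":0},{"wx":0,"wy":0,"wz":0,"tx":0,"ty":0,"tz":0,"gripper":0},{"wx":0,"wy":0,"wz":0,"tx":0,"ty":0,"tz":0,"gripper":0}]'; python3 -m creep '[{"wx":0,"wy":0,"wz":0,"tx":0,"ty":0,"tz":0.0005,"gripper":0},{"wx":0,"wy":0,"wz":0,"tx":0,"ty":0,"tz":0,"gripper":0},{"wx":0,"wy":0,"wz":0,"tx":0,"ty":0,"tz":0,"gripper":0}]';  done | egrep 'pos|force'
```

```text
position: [643.3, -113.1, 192.0]
ft_force: [-0.6, -0.1, 2.4]
position: [643.3, -113.1, 191.0]
ft_force: [0.2, 0.1, 1.8]
position: [643.4, -113.1, 190.4]
ft_force: [-1.1, -0.2, 4.3]
position: [643.4, -113.1, 190.4]
ft_force: [-1.5, 0.1, 6.4]
```

```bash
for i in 1; do python3 -m creep '[{"wx":0,"wy":0,"wz":0,"tx":0,"ty":0,"tz":0,"gripper":0},{"wx":0,"wy":0,"wz":0,"tx":0,"ty":0,"tz":0,"gripper":0},{"wx":0,"wy":0,"wz":0,"tx":0,"ty":0,"tz":0,"gripper":0},{"wx":0,"wy":0,"wz":0,"tx":0,"ty":0,"tz":0,"gripper":0},{"wx":0,"wy":0,"wz":0,"tx":0,"ty":0,"tz":0,"gripper":0}]'; python3 -m creep '[{"wx":0,"wy":0,"wz":0,"tx":0,"ty":0,"tz":0,"gripper":0},{"wx":0,"wy":0,"wz":0,"tx":0,"ty":0,"tz":0,"gripper":0},{"wx":0,"wy":0,"wz":0,"tx":0,"ty":0,"tz":0,"gripper":0},{"wx":0,"wy":0,"wz":0,"tx":0,"ty":0,"tz":0,"gripper":0},{"wx":0,"wy":0,"wz":0,"tx":0,"ty":0,"tz":0,"gripper":0}]'; python3 -c "
from h import *
s,im,d=snap('scene'); cv2.imwrite('pics/s3.png',cv2.resize(im[120:190,195:265],None,fx=8,fy=8,interpolation=cv2.INTER_CUBIC))";  python3 -m creep '[{"wx":0,"wy":0,"wz":0,"tx":0,"ty":0,"tz":0,"gripper":0},{"wx":0,"wy":0,"wz":0,"tx":0,"ty":0,"tz":0,"gripper":0},{"wx":0,"wy":0,"wz":0,"tx":0,"ty":0,"tz":0,"gripper":0},{"wx":0,"wy":0,"wz":0,"tx":0,"ty":0,"tz":0,"gripper":0}]';  python3 -m creep '[{"wx":0,"wy":0,"wz":0,"tx":0,"ty":0,"tz":-0.02,"gripper":0},{"wx":0,"wy":0,"wz":0,"tx":0,"ty":0,"tz":-0.03,"gripper":0},{"wx":0,"wy":0,"wz":0,"tx":0.01,"ty":0,"tz":-0.02,"gripper":0.09},{"wx":0,"wy":0,"wz":0,"tx":0.03,"ty":0,"tz":0,"gripper":0.09},{"wx":0,"wy":0,"wz":0,"tx":0.03,"ty":0,"tz":0,"gripper":0.09}]'; python3 -m creep '[{"wx":0,"wy":0,"wz":0,"tx":0,"ty":0,"tz":0,"gripper":0.09},{"wx":0,"wy":0,"wz":0,"tx":0,"ty":0,"tz":0,"gripper":0.09},{"wx":0,"wy":0,"wz":0,"tx":0,"ty":0,"tz":0,"gripper":0.09},{"wx":0,"wy":0,"wz":0,"tx":0,"ty":0,"tz":0.04,"gripper":0.09},{"wx":0,"wy":0,"wz":0,"tx":0,"ty":0,"tz":0.04,"gripper":0.09}]'; done | egrep 'pos|force|width'; python3 go.py 573.5 -116.8 30 1
```

```text
position: [643.4, -113.1, 190.4]
ft_force: [-1.6, -0.2, 6.0]
gripper_width: 0.8
position: [643.4, -113.1, 190.4]
ft_force: [-2.7, 1.2, 6.4]
gripper_width: 0.5
position: [643.4, -113.1, 190.4]
ft_force: [-2.1, 0.6, 7.1]
gripper_width: 0.6
position: [572.7, -114.4, 259.4]
ft_force: [-0.4, -0.2, 0.0]
gripper_width: 22.7
position: [575.4, -114.9, 179.9]
ft_force: [-0.3, -0.1, -0.6]
gripper_width: 62.3
t 15.75 pos [ 575.4 -114.9  179.9] rot [-0.0018  0.0042  0.0013] shift [  2.   -1.9 149.9] norm 150.0 f [-0.3 -0.1 -0.6] w 62.3
```

View pics/s3.png

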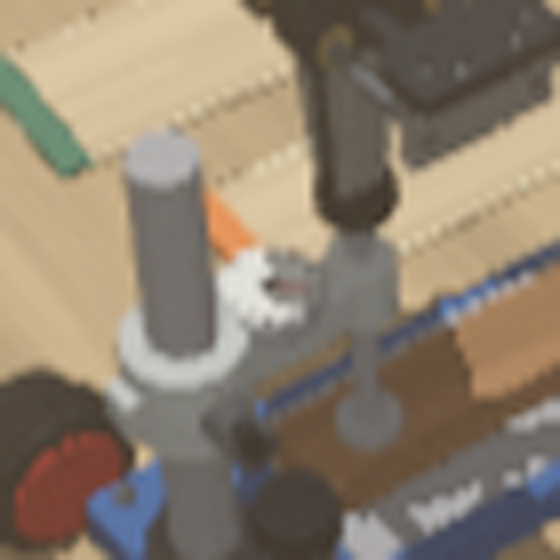

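```bash
for i in 1; do python3 -m creep '[{"wx":0,"wy":0,"wz":0,"tx":0.0015,"ty":-0.002,"tz":0.045,"gripper":0.09},{"wx":0,"wy":0,"wz":0,"tx":0,"ty":0,"tz":0.045,"gripper":0.09},{"wx":0,"wy":0,"wz":0,"tx":0,"ty":0,"tz":0.035,"gripper":0.09},{"wx":0,"wy":0,"wz":0,"tx":0,"ty":0,"tz":0.02,"gripper":0.09},{"wx":0,"wy":0,"wz":0,"tx":0,"ty":0,"tz":0.004,"gripper":0.09}]'; python3 -m creep '[{"wx":0,"wy":0,"wz":0,"tx":0,"ty":0,"tz":0,"gripper":0.09},{"wx":0,"wy":0,"wz":0,"tx":0,"ty":0,"tz":0,"gripper":0.03},{"wx":0,"wy":0,"wz":0,"tx":0,"ty":0,"tz":0,"gripper":0.03},{"wx":0,"wy":0,"wz":0,"tx":0,"ty":0,"tz":0,"gripper":0.03},{"wx":0,"wy":0,"wz":0,"tx":0,"ty":0,"tz":0,"gripper":0.03}]'; python3 -m creep '[{"wx":0,"wy":0,"wz":0,"tx":0,"ty":0,"tz":0,"gripper":0.03},{"wx":0,"wy":0,"wz":0,"tx":0,"ty":0,"tz":0,"gripper":0.03},{"wx":0,"wy":0,"wz":0,"tx":0,"ty":0,"tz":0,"gripper":0.03},{"wx":0,"wy":0,"wz":0,"tx":0,"ty":0,"tz":0,"gripper":0.03},{"wx":0,"wy":0,"wz":0,"tx":0,"ty":0,"tz":0,"gripper":0.03}]'; done | egrep 'pos|force|width'; python3 go.py 502 -257.4 80 .3
```

```text
position: [570.2, -115.4, 26.9]
ft_force: [-1.0, -0.0, -0.4]
gripper_width: 90.2
position: [572.4, -116.6, 31.4]
ft_force: [0.1, -0.9, -0.6]
gripper_width: 59.8
position: [571.8, -116.4, 30.7]
ft_force: [-0.6, -0.1, 2.2]
gripper_width: 43.6
t 17.25 pos [ 571.8 -116.4   30.7] rot [-0.      0.      0.0131] shift [  70.6 -140.7  -49.3] norm 165.0 f [-0.6 -0.1  2.2] w 43.6
```

```bash
for i in 1; do python3 -m creep '[{"wx":0,"wy":0,"wz":0,"tx":0,"ty":0,"tz":-0.005,"gripper":0.03},{"wx":0,"wy":0,"wz":0,"tx":0.036,"ty":0,"tz":0,"gripper":0.03},{"wx":0,"wy":0,"wz":0,"tx":0.036,"ty":0,"tz":0,"gripper":0.03},{"wx":0,"wy":0,"wz":0.013,"tx":0,"ty":0,"tz":-0.045,"gripper":0.03},{"wx":0,"wy":0,"wz":0,"tx":0,"ty":-0.047,"tz":0,"gripper":0.03}]'; python3 -m creep '[{"wx":0,"wy":0,"wz":0,"tx":0,"ty":-0.047,"tz":0,"gripper":0.03},{"wx":0,"wy":0,"wz":0,"tx":0,"ty":-0.047,"tz":0,"gripper":0.03},{"wx":0,"wy":0,"wz":0,"tx":0,"ty":0,"tz":0.02,"gripper":0.03},{"wx":0,"wy":0,"wz":0,"tx":0,"ty":0,"tz":0.02,"gripper":0.03},{"wx":0,"wy":0,"wz":0,"tx":0,"ty":0,"tz":0,"gripper":0.03}]'; python3 -m creep '[{"wx":0,"wy":0,"wz":0,"tx":0,"ty":0,"tz":0,"gripper":0.03},{"wx":0,"wy":0,"wz":0,"tx":0,"ty":0,"tz":0,"gripper":0.03},{"wx":0,"wy":0,"wz":0,"tx":0,"ty":0,"tz":0,"gripper":0.03}]'; done | egrep 'pos|force|width'; python3 go.py 500.1 -257.4 9.7 .3
```

```text
position: [500.8, -161.8, 83.7]
ft_force: [2.7, -1.8, -0.4]
gripper_width: 43.6
position: [498.2, -257.3, 37.5]
ft_force: [0.1, 0.9, -1.7]
gripper_width: 43.0
position: [501.4, -259.0, 41.8]
ft_force: [0.4, 0.5, -1.6]
gripper_width: 43.6
t 18.55 pos [ 501.4 -259.    41.8] rot [-0.0014  0.0017  0.0007] shift [ 1.3  1.6 32.1] norm 32.0 f [ 0.4  0.5 -1.6] w 43.6
```

```bash
for i in 1; do python3 -m creep '[{"wx":0,"wy":0,"wz":0,"tx":0.001,"ty":0.0015,"tz":0.02,"gripper":0.03},{"wx":0,"wy":0,"wz":0,"tx":0,"ty":0,"tz":0.008,"gripper":0.03},{"wx":0,"wy":0,"wz":0,"tx":0,"ty":0,"tz":0.002,"gripper":0.03},{"wx":0,"wy":0,"wz":0,"tx":0,"ty":0,"tz":0,"gripper":0.03},{"wx":0,"wy":0,"wz":0,"tx":0,"ty":0,"tz":0,"gripper":0.03}]'; python3 -m creep '[{"wx":0,"wy":0,"wz":0,"tx":0,"ty":0,"tz":0.001,"gripper":0.03},{"wx":0,"wy":0,"wz":0,"tx":0,"ty":0,"tz":0,"gripper":0.03},{"wx":0,"wy":0,"wz":0,"tx":0,"ty":0,"tz":0,"gripper":0.03}]'; python3 -m creep '[{"wx":0,"wy":0,"wz":0,"tx":0,"ty":0,"tz":0.001,"gripper":0.03},{"wx":0,"wy":0,"wz":0,"tx":0,"ty":0,"tz":0,"gripper":0.03},{"wx":0,"wy":0,"wz":0,"tx":0,"ty":0,"tz":0,"gripper":0.03}]'; done | egrep 'pos|force|width'; python3 go.py 500.1 -257.4 9.7 .3
```

```text
position: [500.1, -257.6, 11.3]
ft_force: [-0.4, -0.1, -0.5]
gripper_width: 44.0
position: [499.7, -257.3, 9.7]
ft_force: [-1.1, -0.4, -1.1]
gripper_width: 43.4
position: [499.7, -257.3, 9.7]
ft_force: [-2.8, 2.2, 6.8]
gripper_width: 43.7
t 19.65 pos [ 499.7 -257.3    9.7] rot [-0.0002 -0.0001  0.0003] shift [-0.3 -0.1 -0. ] norm 0.0 f [-2.8  2.2  6.8] w 43.7
```

```bash
for i in 1; do python3 -m creep '[{"wx":0,"wy":0,"wz":0,"tx":0,"ty":0,"tz":0,"gripper":0.08},{"wx":0,"wy":0,"wz":0,"tx":0,"ty":0,"tz":0,"gripper":0.08},{"wx":0,"wy":0,"wz":0,"tx":0,"ty":0,"tz":0,"gripper":0.08},{"wx":0,"wy":0,"wz":0,"tx":0,"ty":0,"tz":-0.03,"gripper":0.0919},{"wx":0,"wy":0,"wz":0,"tx":0,"ty":0,"tz":-0.048,"gripper":0.0919}]'; python3 -m creep '[{"wx":0,"wy":0,"wz":0,"tx":0,"ty":0,"tz":-0.048,"gripper":0.0919},{"wx":0,"wy":0,"wz":0,"tx":0,"ty":0,"tz":-0.048,"gripper":0.0919},{"wx":0,"wy":0,"wz":0,"tx":0,"ty":0,"tz":-0.048,"gripper":0.0919},{"wx":0,"wy":0,"wz":0,"tx":-0.0167,"ty":0.045,"tz":-0.01,"gripper":0.0919},{"wx":0,"wy":0,"wz":0,"tx":-0.0167,"ty":0.045,"tz":-0.01,"gripper":0.0919}]';  python3 -m creep '[{"wx":0,"wy":0,"wz":0,"tx":-0.0167,"ty":0.045,"tz":-0.01,"gripper":0.0919},{"wx":0,"wy":0,"wz":0,"tx":-0.0167,"ty":0.045,"tz":-0.01,"gripper":0.0919},{"wx":0,"wy":0,"wz":0,"tx":-0.0167,"ty":0.045,"tz":-0.01,"gripper":0.0919},{"wx":0,"wy":0,"wz":0,"tx":-0.0167,"ty":0.045,"tz":-0.01,"gripper":0.0919},{"wx":0,"wy":0,"wz":0,"tx":0,"ty":0,"tz":0,"gripper":0.0919}]';  python3 -m creep '[{"wx":0,"wy":0,"wz":0,"tx":0,"ty":0,"tz":0,"gripper":0.0919},{"wx":0,"wy":0,"wz":0,"tx":0,"ty":0,"tz":0,"gripper":0.0919},{"wx":0,"wy":0,"wz":0,"tx":0,"ty":0,"tz":0,"gripper":0.0919}]'; done | egrep 'pos|width'
cat > look.py <<'E'
from wr import *
import sys
s,im,d=snap('wrist',sys.argv[1]+'.png');P=cloud('wrist',s,d)
np.set_printoptions(suppress=True)
for b in rails(P,(400,660,10,460),11,30): print('rail',b[1:])
for b in rails(P,(380,640,-320,-190),2.5,9,100): print('or board',b[1:])
for b in rails(P,(380,640,-320,-190),14,120): print('or pile',b[1:])
for b in rails(P,(380,660,-460,-325),2.5,9,100): print('gr board',b[1:])
for b in rails(P,(380,660,-460,-325),14,120): print('gr pile',b[1:])
E
python3 look.py w4; python3 go.py 496.7 181.5 60 .4
```

```text
position: [497.0, -255.2, 83.8]
gripper_width: 81.9
position: [533.4, -167.3, 252.8]
gripper_width: 91.8
position: [599.8, 18.5, 291.9]
gripper_width: 91.8
position: [597.9, 12.0, 290.0]
gripper_width: 91.9
rail (np.int32(3927), array([497.3, 181.1,  22. , 179.1,  44.7,   0.3]))
rail (np.int32(2787), array([507.3,  72. ,  18.2, 139.2,  44.3,   1.3]))
rail (np.int32(3377), array([538.2, 299.3,  22. , 160. ,  45.8,   5.2]))
or board (np.int32(2596), array([ 503.1, -257.4,    4.5,  229.6,   81.5,    0.3]))
or pile (np.int32(4687), array([ 502.1, -257.4,   26.1,  199.6,   46.4,    0.3]))
gr board (np.int32(5742), array([ 532.4, -377.7,    4.4,  230.7,   82.9,   -2.6]))
t 21.5 pos [597.9  12.  290.1] rot [-0.     -0.0008 -0.0037] shift [100.  170.2 230.1] norm 303.0 f [-0.5  0.7 -0.8] w 91.7
```

```bash
for i in 1; do python3 -m creep '[{"wx":0,"wy":0,"wz":-0.0035,"tx":0.0143,"ty":0.0243,"tz":0.0329,"gripper":0.0919},{"wx":0,"wy":0,"wz":0,"tx":0.0143,"ty":0.0243,"tz":0.0329,"gripper":0.0919},{"wx":0,"wy":0,"wz":0,"tx":0.0143,"ty":0.0243,"tz":0.0329,"gripper":0.0919},{"wx":0,"wy":0,"wz":0,"tx":0.0143,"ty":0.0243,"tz":0.0329,"gripper":0.0919},{"wx":0,"wy":0,"wz":0,"tx":0.0143,"ty":0.0243,"tz":0.0329,"gripper":0.0919}]'; python3 -m creep '[{"wx":0,"wy":0,"wz":0,"tx":0.0143,"ty":0.0243,"tz":0.0329,"gripper":0.0919},{"wx":0,"wy":0,"wz":0,"tx":0.0143,"ty":0.0243,"tz":0.0329,"gripper":0.0919},{"wx":0,"wy":0,"wz":0,"tx":0,"ty":0,"tz":0,"gripper":0.0919},{"wx":0,"wy":0,"wz":0,"tx":0,"ty":0,"tz":0,"gripper":0.0919},{"wx":0,"wy":0,"wz":0,"tx":0,"ty":0,"tz":0,"gripper":0.0919}]'; python3 -m creep '[{"wx":0,"wy":0,"wz":0,"tx":0,"ty":0,"tz":0,"gripper":0.0919},{"wx":0,"wy":0,"wz":0,"tx":0,"ty":0,"tz":0,"gripper":0.0919}]'; done | egrep 'pos'; python3 go.py 497 181.3 6 .4
```

```text
position: [525.1, 134.1, 124.8]
position: [499.0, 181.7, 62.0]
position: [498.3, 182.0, 61.6]
t 22.7 pos [498.3 182.   61.6] rot [0.0002 0.0027 0.0006] shift [ 1.3 -0.7 55.6] norm 56.0 f [ 0.6  0.2 -0.5] w 92.0
```

```bash
for i in 1; do python3 -m creep '[{"wx":0,"wy":0,"wz":0,"tx":0.001,"ty":-0.0005,"tz":0.03,"gripper":0.0919},{"wx":0,"wy":0,"wz":0,"tx":0,"ty":0,"tz":0.02,"gripper":0.0919},{"wx":0,"wy":0,"wz":0,"tx":0,"ty":0,"tz":0.005,"gripper":0.0919},{"wx":0,"wy":0,"wz":0,"tx":0,"ty":0,"tz":0,"gripper":0.03},{"wx":0,"wy":0,"wz":0,"tx":0,"ty":0,"tz":0,"gripper":0.03}]'; python3 -m creep '[{"wx":0,"wy":0,"wz":0,"tx":0,"ty":0,"tz":0,"gripper":0.03},{"wx":0,"wy":0,"wz":0,"tx":0,"ty":0,"tz":0,"gripper":0.03},{"wx":0,"wy":0,"wz":0,"tx":0,"ty":0,"tz":0,"gripper":0.03},{"wx":0,"wy":0,"wz":0,"tx":0,"ty":0,"tz":0,"gripper":0.03},{"wx":0,"wy":0,"wz":0,"tx":0,"ty":0,"tz":0,"gripper":0.03}]';python3 -m creep '[{"wx":0,"wy":0,"wz":0,"tx":0,"ty":0,"tz":0,"gripper":0.03},{"wx":0,"wy":0,"wz":0,"tx":0,"ty":0,"tz":0,"gripper":0.03}]'; python3 -m creep '[{"wx":0,"wy":0,"wz":0,"tx":0,"ty":0,"tz":-0.02,"gripper":0.03},{"wx":0,"wy":0,"wz":0,"tx":0,"ty":0,"tz":-0.04,"gripper":0.03},{"wx":0,"wy":0,"wz":0,"tx":0,"ty":0,"tz":-0.04,"gripper":0.03},{"wx":0,"wy":0,"wz":0,"tx":0,"ty":0,"tz":0,"gripper":0.03},{"wx":0,"wy":0,"wz":0,"tx":0,"ty":0,"tz":0,"gripper":0.03}]'; done | egrep 'pos|force|width'; python3 go.py 467 -117.4 105 1.1
```

```text
position: [497.0, 182.1, 6.4]
ft_force: [0.5, 1.1, -0.2]
gripper_width: 78.2
position: [495.9, 182.2, 5.4]
ft_force: [-0.4, 0.0, 1.7]
gripper_width: 43.7
position: [495.9, 182.2, 5.4]
ft_force: [-0.0, -0.7, 3.1]
gripper_width: 43.6
position: [496.1, 182.1, 105.5]
ft_force: [-0.8, 0.3, -1.9]
gripper_width: 43.8
t 24.4 pos [496.1 182.1 105.5] rot [ 0.0001  0.0012 -0.0102] shift [  34.8 -298.9    0.5] norm 301.0 f [-0.8  0.3 -1.9] w 43.8
```

```bash
for i in 1; do python3 -m creep '[{"wx":0,"wy":0,"wz":-0.01,"tx":0.005,"ty":-0.0427,"tz":0,"gripper":0.03},{"wx":0,"wy":0,"wz":0,"tx":0.005,"ty":-0.0427,"tz":0,"gripper":0.03},{"wx":0,"wy":0,"wz":0,"tx":0.005,"ty":-0.0427,"tz":0,"gripper":0.03},{"wx":0,"wy":0,"wz":0,"tx":0.005,"ty":-0.0427,"tz":0,"gripper":0.03},{"wx":0,"wy":0,"wz":0,"tx":0.005,"ty":-0.0427,"tz":0,"gripper":0.03}]'; python3 -m creep '[{"wx":0,"wy":0,"wz":0,"tx":0.005,"ty":-0.0427,"tz":0,"gripper":0.03},{"wx":0,"wy":0,"wz":0,"tx":0.005,"ty":-0.0427,"tz":0,"gripper":0.03},{"wx":0,"wy":0,"wz":0,"tx":0,"ty":0,"tz":0.02,"gripper":0.03},{"wx":0,"wy":0,"wz":0,"tx":0,"ty":0,"tz":0.03,"gripper":0.03},{"wx":0,"wy":0,"wz":0,"tx":0,"ty":0,"tz":0.017,"gripper":0.03}]'; python3 -m creep '[{"wx":0,"wy":0,"wz":0,"tx":0,"ty":0,"tz":0.002,"gripper":0.03},{"wx":0,"wy":0,"wz":0,"tx":0,"ty":0,"tz":0,"gripper":0.03},{"wx":0,"wy":0,"wz":0,"tx":0,"ty":0,"tz":0,"gripper":0.03},{"wx":0,"wy":0,"wz":0,"tx":0,"ty":0,"tz":0,"gripper":0.03}]';  done | egrep 'pos|force|width'; python3 go.py 573.5 -115.8 33 1.1
```

```text
position: [472.2, -32.8, 102.8]
ft_force: [-0.7, -0.2, -1.0]
gripper_width: 43.5
position: [462.7, -116.2, 33.8]
ft_force: [-0.2, -0.5, -1.3]
gripper_width: 43.6
position: [466.7, -117.6, 37.1]
ft_force: [0.1, 0.3, -1.9]
gripper_width: 43.9
t 25.8 pos [ 466.7 -117.6   37.1] rot [-0.0009  0.0015 -0.    ] shift [-106.8   -0.2    4.1] norm 107.0 f [ 0.1  0.3 -1.9] w 43.9
```

```bash
for i in 1; do python3 -m creep '[{"wx":0,"wy":0,"wz":0,"tx":-0.035,"ty":0,"tz":0.001,"gripper":0.03},{"wx":0,"wy":0,"wz":0,"tx":-0.036,"ty":0,"tz":0.001,"gripper":0.03},{"wx":0,"wy":0,"wz":0,"tx":-0.036,"ty":0,"tz":0.001,"gripper":0.03},{"wx":0,"wy":0,"wz":0,"tx":0,"ty":0,"tz":0.001,"gripper":0.03},{"wx":0,"wy":0,"wz":0,"tx":0,"ty":0,"tz":0,"gripper":0.03}]' ; python3 -m creep '[{"wx":0,"wy":0,"wz":0,"tx":0,"ty":0,"tz":0.001,"gripper":0.03},{"wx":0,"wy":0,"wz":0,"tx":0,"ty":0,"tz":0,"gripper":0.03},{"wx":0,"wy":0,"wz":0,"tx":0,"ty":0,"tz":0.001,"gripper":0.03},{"wx":0,"wy":0,"wz":0,"tx":0,"ty":0,"tz":0,"gripper":0.03}]';  python3 -m creep '[{"wx":0,"wy":0,"wz":0,"tx":0,"ty":0,"tz":0.001,"gripper":0.03},{"wx":0,"wy":0,"wz":0,"tx":0,"ty":0,"tz":0,"gripper":0.03},{"wx":0,"wy":0,"wz":0,"tx":0,"ty":0,"tz":0,"gripper":0.03}]'; python3 -m creep '[{"wx":0,"wy":0,"wz":0,"tx":0,"ty":0,"tz":0.001,"gripper":0.03},{"wx":0,"wy":0,"wz":0,"tx":0,"ty":0,"tz":0,"gripper":0.03},{"wx":0,"wy":0,"wz":0,"tx":0,"ty":0,"tz":0,"gripper":0.03}]'; done | egrep 'pos|force|width'
```

```text
position: [573.3, -115.2, 32.4]
ft_force: [0.4, 0.7, -1.4]
gripper_width: 43.4
position: [572.6, -115.5, 30.5]
ft_force: [-0.3, -0.9, 0.1]
gripper_width: 43.4
position: [572.7, -115.4, 30.4]
ft_force: [-5.5, 1.3, 8.6]
gripper_width: 44.0
position: [572.7, -115.4, 30.4]
ft_force: [-7.5, 2.1, 14.5]
gripper_width: 43.6
```

```bash
for i in 1; do python3 -m creep '[{"wx":0,"wy":0,"wz":0,"tx":0,"ty":0,"tz":-0.0015,"gripper":0.07},{"wx":0,"wy":0,"wz":0,"tx":0,"ty":0,"tz":0,"gripper":0.07},{"wx":0,"wy":0,"wz":0,"tx":0,"ty":0,"tz":0,"gripper":0.07},{"wx":0,"wy":0,"wz":0,"tx":0,"ty":0,"tz":-0.03,"gripper":0.07},{"wx":0,"wy":0,"wz":0,"tx":0,"ty":0,"tz":-0.045,"gripper":0.07}]'; python3 -m creep '[{"wx":0,"wy":0,"wz":0,"tx":0,"ty":0,"tz":-0.045,"gripper":0},{"wx":0,"wy":0,"wz":0,"tx":0,"ty":0,"tz":-0.045,"gripper":0},{"wx":0,"wy":0,"wz":0,"tx":0,"ty":0,"tz":-0.045,"gripper":0},{"wx":0,"wy":0,"wz":0,"tx":0,"ty":0,"tz":-0.015,"gripper":0},{"wx":0,"wy":0,"wz":0,"tx":-0.035,"ty":0.001,"tz":0,"gripper":0}]'; python3 -m creep '[{"wx":0,"wy":0,"wz":0,"tx":-0.0355,"ty":0,"tz":0,"gripper":0},{"wx":0,"wy":0,"wz":0,"tx":0,"ty":0,"tz":0,"gripper":0},{"wx":0,"wy":0,"wz":0,"tx":0,"ty":0,"tz":0,"gripper":0},{"wx":0,"wy":0,"wz":0,"tx":0,"ty":0,"tz":0,"gripper":0},{"wx":0,"wy":0,"wz":0,"tx":0,"ty":0,"tz":0,"gripper":0}]'; done | egrep 'pos|width'; python3 go.py 643.4 -113.1 196 1.1
```

```text
position: [570.2, -114.2, 102.0]
gripper_width: 70.4
position: [608.0, -114.4, 258.4]
gripper_width: 32.4
position: [642.7, -113.0, 254.9]
gripper_width: 0.3
t 28.8 pos [ 642.7 -113.   254.9] rot [-0.0001 -0.     -0.0006] shift [-0.7 -0.1 58.9] norm 59.0 f [-0.   0.3 -0. ] w 0.3
```

```bash
for i in 1; do python3 -m creep '[{"wx":0,"wy":0,"wz":0,"tx":-0.0005,"ty":0,"tz":0.026,"gripper":0},{"wx":0,"wy":0,"wz":0,"tx":0,"ty":0,"tz":0.01,"gripper":0},{"wx":0,"wy":0,"wz":0,"tx":0,"ty":0,"tz":0.01,"gripper":0},{"wx":0,"wy":0,"wz":0,"tx":0,"ty":0,"tz":0.01,"gripper":0},{"wx":0,"wy":0,"wz":0,"tx":0,"ty":0,"tz":0.004,"gripper":0}]'; python3 -m creep '[{"wx":0,"wy":0,"wz":0,"tx":0,"ty":0,"tz":0.001,"gripper":0},{"wx":0,"wy":0,"wz":0,"tx":0,"ty":0,"tz":0.001,"gripper":0},{"wx":0,"wy":0,"wz":0,"tx":0,"ty":0,"tz":0,"gripper":0},{"wx":0,"wy":0,"wz":0,"tx":0,"ty":0,"tz":0,"gripper":0}]'; python3 -m creep '[{"wx":0,"wy":0,"wz":0,"tx":0,"ty":0,"tz":0.001,"gripper":0},{"wx":0,"wy":0,"wz":0,"tx":0,"ty":0,"tz":0,"gripper":0},{"wx":0,"wy":0,"wz":0,"tx":0,"ty":0,"tz":0,"gripper":0}]'; python3 -m creep '[{"wx":0,"wy":0,"wz":0,"tx":0,"ty":0,"tz":0.001,"gripper":0},{"wx":0,"wy":0,"wz":0,"tx":0,"ty":0,"tz":0,"gripper":0},{"wx":0,"wy":0,"wz":0,"tx":0,"ty":0,"tz":0,"gripper":0}]'; done | egrep 'pos|force'
```

```text
position: [643.7, -113.0, 194.1]
ft_force: [-1.6, 0.8, 3.0]
position: [644.1, -113.1, 193.1]
ft_force: [-0.6, 0.4, 2.9]
position: [644.2, -113.1, 191.9]
ft_force: [-1.4, 0.1, 1.9]
position: [644.1, -113.0, 190.7]
ft_force: [-1.2, -0.1, 1.9]
```

```bash
for i in 1; do python3 -m creep '[{"wx":0,"wy":0,"wz":0,"tx":0,"ty":0,"tz":0.001,"gripper":0},{"wx":0,"wy":0,"wz":0,"tx":0,"ty":0,"tz":0,"gripper":0},{"wx":0,"wy":0,"wz":0,"tx":0,"ty":0,"tz":0,"gripper":0}]'; python3 -m creep '[{"wx":0,"wy":0,"wz":0,"tx":0,"ty":0,"tz":0.001,"gripper":0},{"wx":0,"wy":0,"wz":0,"tx":0,"ty":0,"tz":0,"gripper":0},{"wx":0,"wy":0,"wz":0,"tx":0,"ty":0,"tz":0,"gripper":0}]'; python3 -m creep '[{"wx":0,"wy":0,"wz":0,"tx":0,"ty":0,"tz":0.0005,"gripper":0},{"wx":0,"wy":0,"wz":0,"tx":0,"ty":0,"tz":0,"gripper":0},{"wx":0,"wy":0,"wz":0,"tx":0,"ty":0,"tz":0,"gripper":0}]'; done | egrep 'pos|force'
```

```text
position: [644.2, -113.1, 190.4]
ft_force: [-1.2, 0.2, 4.7]
position: [644.2, -113.1, 190.3]
ft_force: [-2.7, 0.5, 9.0]
position: [644.3, -113.1, 190.4]
ft_force: [-3.9, 0.7, 10.3]
```

```bash
for i in 1; do python3 -m creep '[{"wx":0,"wy":0,"wz":0,"tx":0,"ty":0,"tz":-0.0005,"gripper":0},{"wx":0,"wy":0,"wz":0,"tx":0,"ty":0,"tz":0,"gripper":0},{"wx":0,"wy":0,"wz":0,"tx":0,"ty":0,"tz":0,"gripper":0},{"wx":0,"wy":0,"wz":0,"tx":0,"ty":0,"tz":0,"gripper":0},{"wx":0,"wy":0,"wz":0,"tx":0,"ty":0,"tz":0,"gripper":0}]'; python3 -m creep '[{"wx":0,"wy":0,"wz":0,"tx":0,"ty":0,"tz":0,"gripper":0},{"wx":0,"wy":0,"wz":0,"tx":0,"ty":0,"tz":0,"gripper":0},{"wx":0,"wy":0,"wz":0,"tx":0,"ty":0,"tz":0,"gripper":0},{"wx":0,"wy":0,"wz":0,"tx":0,"ty":0,"tz":0,"gripper":0},{"wx":0,"wy":0,"wz":0,"tx":0,"ty":0,"tz":0,"gripper":0}]';  python3 -m creep '[{"wx":0,"wy":0,"wz":0,"tx":0,"ty":0,"tz":0,"gripper":0},{"wx":0,"wy":0,"wz":0,"tx":0,"ty":0,"tz":-0.02,"gripper":0},{"wx":0,"wy":0,"wz":0,"tx":0,"ty":0,"tz":-0.03,"gripper":0},{"wx":0,"wy":0,"wz":0,"tx":0.01,"ty":-0.001,"tz":-0.02,"gripper":0.07},{"wx":0,"wy":0,"wz":0,"tx":0.03,"ty":0,"tz":0,"gripper":0.07}]'; python3 -m creep '[{"wx":0,"wy":0,"wz":0,"tx":0.0315,"ty":0,"tz":0,"gripper":0.07},{"wx":0,"wy":0,"wz":0,"tx":0,"ty":0,"tz":0,"gripper":0.07},{"wx":0,"wy":0,"wz":0,"tx":0,"ty":0,"tz":0,"gripper":0.07},{"wx":0,"wy":0,"wz":0,"tx":0,"ty":0,"tz":0.04,"gripper":0.07},{"wx":0,"wy":0,"wz":0,"tx":0,"ty":0,"tz":0.045,"gripper":0.07}]'; python3 -m creep '[{"wx":0,"wy":0,"wz":0,"tx":0,"ty":0,"tz":0.045,"gripper":0.07},{"wx":0,"wy":0,"wz":0,"tx":0,"ty":0,"tz":0.03,"gripper":0.07},{"wx":0,"wy":0,"wz":0,"tx":0,"ty":0,"tz":0,"gripper":0.07},{"wx":0,"wy":0,"wz":0,"tx":0,"ty":0,"tz":0,"gripper":0.07},{"wx":0,"wy":0,"wz":0,"tx":0,"ty":0,"tz":0,"gripper":0.07}]'; done | egrep 'pos|force|width'; python3 go.py 572.7 -115.4 30 1.1
```

```text
position: [644.2, -113.1, 190.4]
ft_force: [-2.7, 0.2, 9.4]
gripper_width: 0.6
position: [644.3, -113.1, 190.4]
ft_force: [-2.7, 0.5, 8.8]
gripper_width: 0.5
position: [606.1, -115.4, 261.7]
ft_force: [-0.6, -1.1, 1.2]
gripper_width: 14.4
position: [575.4, -116.1, 175.0]
ft_force: [0.3, 1.2, -0.9]
gripper_width: 54.4
position: [574.7, -116.1, 101.3]
ft_force: [0.1, -0.4, 0.6]
gripper_width: 70.1
t 33.7 pos [ 574.7 -116.1  101.3] rot [-0.0019  0.0043 -0.0001] shift [ 2.   0.8 71.3] norm 71.0 f [ 0.1 -0.4  0.6] w 70.1
```

```bash
for i in 1; do python3 -m creep '[{"wx":0,"wy":0.003,"wz":0,"tx":0.002,"ty":0.001,"tz":0.04,"gripper":0.07},{"wx":0,"wy":0,"wz":0,"tx":0,"ty":0,"tz":0.02,"gripper":0.07},{"wx":0,"wy":0,"wz":0,"tx":0,"ty":0,"tz":0.007,"gripper":0.07},{"wx":0,"wy":0,"wz":0,"tx":0,"ty":0,"tz":0.003,"gripper":0.07},{"wx":0,"wy":0,"wz":0,"tx":0,"ty":0,"tz":0,"gripper":0.03}]'; python3 -m creep '[{"wx":0,"wy":0,"wz":0,"tx":0,"ty":0,"tz":0,"gripper":0.03},{"wx":0,"wy":0,"wz":0,"tx":0,"ty":0,"tz":0,"gripper":0.03},{"wx":0,"wy":0,"wz":0,"tx":0,"ty":0,"tz":0,"gripper":0.03},{"wx":0,"wy":0,"wz":0,"tx":0,"ty":0,"tz":0,"gripper":0.03},{"wx":0,"wy":0,"wz":0,"tx":0,"ty":0,"tz":0,"gripper":0.03}]'; done | egrep 'pos|force|width';  python3 go.py 501 -257.4 85 .3
```

```text
position: [571.8, -115.0, 30.4]
ft_force: [-0.8, 0.4, -0.0]
gripper_width: 63.9
position: [571.2, -114.8, 29.8]
ft_force: [-0.8, 0.4, 5.2]
gripper_width: 43.6
t 34.7 pos [ 571.2 -114.8   29.8] rot [-0.0009 -0.0014  0.0137] shift [  70.9 -142.2  -55.2] norm 168.0 f [-0.8  0.4  5.2] w 43.6
```

```bash
for i in 1; do python3 -m creep '[{"wx":0,"wy":0,"wz":0,"tx":0,"ty":0,"tz":-0.005,"gripper":0.03},{"wx":0,"wy":0,"wz":0,"tx":0.036,"ty":0,"tz":0,"gripper":0.03},{"wx":0,"wy":0,"wz":0,"tx":0.036,"ty":0,"tz":0,"gripper":0.03},{"wx":0,"wy":0,"wz":0.014,"tx":0,"ty":0,"tz":-0.048,"gripper":0.03},{"wx":0,"wy":0,"wz":0,"tx":0,"ty":-0.047,"tz":0,"gripper":0.03}]'; python3 -m creep '[{"wx":0,"wy":0,"wz":0,"tx":0,"ty":-0.047,"tz":0,"gripper":0.03},{"wx":0,"wy":0,"wz":0,"tx":0,"ty":-0.047,"tz":0,"gripper":0.03},{"wx":0,"wy":0,"wz":0,"tx":0,"ty":0,"tz":0.01,"gripper":0.03},{"wx":0,"wy":0,"wz":0,"tx":0,"ty":0,"tz":0.01,"gripper":0.03},{"wx":0,"wy":0,"wz":0,"tx":0,"ty":0,"tz":0,"gripper":0.03}]'; python3 -m creep '[{"wx":0,"wy":0,"wz":0,"tx":0,"ty":0,"tz":0,"gripper":0.03},{"wx":0,"wy":0,"wz":0,"tx":0,"ty":0,"tz":0,"gripper":0.03},{"wx":0,"wy":0,"wz":0,"tx":0,"ty":0,"tz":0,"gripper":0.03}]'; done | egrep 'pos|force|width'; python3 go.py 499.7 -257.4 31 .3
```

```text
position: [499.2, -159.7, 85.0]
ft_force: [1.8, -1.6, 0.2]
gripper_width: 43.6
position: [497.4, -254.4, 59.3]
ft_force: [0.8, 1.4, -2.4]
gripper_width: 43.9
position: [499.6, -256.2, 62.4]
ft_force: [-0.2, 0.5, -2.1]
gripper_width: 43.8
t 36.0 pos [ 499.6 -256.2   62.4] rot [-0.0004 -0.0025  0.0008] shift [-0.1 -1.2 31.4] norm 31.0 f [-0.2  0.5 -2.1] w 43.8
```

```bash
for i in 1; do python3 -m creep '[{"wx":0,"wy":0,"wz":0,"tx":0,"ty":-0.001,"tz":0.02,"gripper":0.03},{"wx":0,"wy":0,"wz":0,"tx":0,"ty":0,"tz":0.007,"gripper":0.03},{"wx":0,"wy":0,"wz":0,"tx":0,"ty":0,"tz":0.002,"gripper":0.03},{"wx":0,"wy":0,"wz":0,"tx":0,"ty":0,"tz":0,"gripper":0.03},{"wx":0,"wy":0,"wz":0,"tx":0,"ty":0,"tz":0,"gripper":0.03}]'; python3 -m creep '[{"wx":0,"wy":0,"wz":0,"tx":0,"ty":0,"tz":0.001,"gripper":0.03},{"wx":0,"wy":0,"wz":0,"tx":0,"ty":0,"tz":0,"gripper":0.03},{"wx":0,"wy":0,"wz":0,"tx":0,"ty":0,"tz":0,"gripper":0.03}]'; python3 -m creep '[{"wx":0,"wy":0,"wz":0,"tx":0,"ty":0,"tz":0.001,"gripper":0.03},{"wx":0,"wy":0,"wz":0,"tx":0,"ty":0,"tz":0,"gripper":0.03},{"wx":0,"wy":0,"wz":0,"tx":0,"ty":0,"tz":0,"gripper":0.03}]'; done | egrep 'pos|force|width'; python3 go.py 499.7 -257.4 31 .3
```

```text
position: [499.5, -258.0, 33.6]
ft_force: [-0.1, -0.7, -1.8]
gripper_width: 43.5
position: [499.2, -257.8, 32.2]
ft_force: [-0.4, -0.5, -1.3]
gripper_width: 43.7
position: [499.1, -257.8, 31.0]
ft_force: [-0.3, 0.3, 0.1]
gripper_width: 43.6
t 37.1 pos [ 499.1 -257.8   31. ] rot [-0.0001 -0.0029 -0.0004] shift [-0.6  0.4 -0. ] norm 1.0 f [-0.3  0.3  0.1] w 43.6
```

```bash
for i in 1; do python3 -m creep '[{"wx":0,"wy":0,"wz":0,"tx":0,"ty":0,"tz":0.0005,"gripper":0.03},{"wx":0,"wy":0,"wz":0,"tx":0,"ty":0,"tz":0,"gripper":0.07},{"wx":0,"wy":0,"wz":0,"tx":0,"ty":0,"tz":0,"gripper":0.07},{"wx":0,"wy":0,"wz":0,"tx":0,"ty":0,"tz":0,"gripper":0.07},{"wx":0,"wy":0,"wz":0,"tx":0,"ty":0,"tz":-0.03,"gripper":0.07}]'; python3 -m creep '[{"wx":0,"wy":0,"wz":0,"tx":0,"ty":0,"tz":-0.048,"gripper":0.0919},{"wx":0,"wy":0,"wz":0,"tx":0,"ty":0,"tz":-0.048,"gripper":0.0919},{"wx":0,"wy":0,"wz":0,"tx":0,"ty":0,"tz":-0.048,"gripper":0.0919},{"wx":0,"wy":0,"wz":0,"tx":-0.0167,"ty":0.045,"tz":-0.015,"gripper":0.0919},{"wx":0,"wy":0,"wz":0,"tx":-0.0167,"ty":0.045,"tz":-0.015,"gripper":0.0919}]';  python3 -m creep '[{"wx":0,"wy":0,"wz":0,"tx":-0.0167,"ty":0.045,"tz":-0.015,"gripper":0.0919},{"wx":0,"wy":0,"wz":0,"tx":-0.0167,"ty":0.045,"tz":-0.015,"gripper":0.0919},{"wx":0,"wy":0,"wz":0,"tx":-0.0167,"ty":0.045,"tz":-0.015,"gripper":0.0919},{"wx":0,"wy":0,"wz":0,"tx":-0.0167,"ty":0.045,"tz":-0.015,"gripper":0.0919},{"wx":0,"wy":0,"wz":0,"tx":0,"ty":0,"tz":0,"gripper":0.0919}]';  python3 -m creep '[{"wx":0,"wy":0,"wz":0,"tx":0,"ty":0,"tz":0,"gripper":0.0919},{"wx":0,"wy":0,"wz":0,"tx":0,"ty":0,"tz":0,"gripper":0.0919},{"wx":0,"wy":0,"wz":0,"tx":0,"ty":0,"tz":0,"gripper":0.0919}]'; done | egrep 'pos|width'
python3 look.py w5; python3 go.py 529 299 60 5.2
```

```text
position: [496.2, -255.4, 56.7]
gripper_width: 69.9
position: [533.3, -168.3, 236.6]
gripper_width: 92.1
position: [600.1, 16.3, 296.1]
gripper_width: 92.0
position: [597.6, 9.8, 292.8]
gripper_width: 91.9
rail (np.int32(2734), array([507.6,  71.9,  18.1, 140.1,  44.2,   1.2]))
rail (np.int32(3342), array([538.2, 299.3,  22. , 159.9,  45.6,   5. ]))
or board (np.int32(2567), array([ 502. , -257.1,    4.4,  230.1,   81.5,    0.1]))
or pile (np.int32(6003), array([ 502. , -257.8,   47.7,  199.7,   46.2,    0.1]))
gr board (np.int32(6030), array([ 532.3, -377.4,    4.4,  230.2,   82.4,   -2.7]))
t 38.95 pos [597.7   9.9 292.9] rot [ 0.0002 -0.0043 -0.0879] shift [ 42.2 294.2 232.9] norm 378.0 f [-0.4  0.3 -0.3] w 92.1
```

```bash
for i in 1; do python3 -m creep '[{"wx":0,"wy":-0.003,"wz":-0.086,"tx":0,"ty":0,"tz":0,"gripper":0.0919},{"wx":0,"wy":0,"wz":0,"tx":0.0047,"ty":0.0327,"tz":0.0259,"gripper":0.0919},{"wx":0,"wy":0,"wz":0,"tx":0.0047,"ty":0.0327,"tz":0.0259,"gripper":0.0919},{"wx":0,"wy":0,"wz":0,"tx":0.0047,"ty":0.0327,"tz":0.0259,"gripper":0.0919},{"wx":0,"wy":0,"wz":0,"tx":0.0047,"ty":0.0327,"tz":0.0259,"gripper":0.0919}]'; python3 -m creep '[{"wx":0,"wy":0,"wz":0,"tx":0.0047,"ty":0.0327,"tz":0.0259,"gripper":0.0919},{"wx":0,"wy":0,"wz":0,"tx":0.0047,"ty":0.0327,"tz":0.0259,"gripper":0.0919},{"wx":0,"wy":0,"wz":0,"tx":0.0047,"ty":0.0327,"tz":0.0259,"gripper":0.0919},{"wx":0,"wy":0,"wz":0,"tx":0.0047,"ty":0.0327,"tz":0.0259,"gripper":0.0919},{"wx":0,"wy":0,"wz":0,"tx":0.0047,"ty":0.0327,"tz":0.0259,"gripper":0.0919}]'; python3 -m creep '[{"wx":0,"wy":0,"wz":0,"tx":0,"ty":0,"tz":0,"gripper":0.0919},{"wx":0,"wy":0,"wz":0,"tx":0,"ty":0,"tz":0,"gripper":0.0919},{"wx":0,"wy":0,"wz":0,"tx":0,"ty":0,"tz":0,"gripper":0.0919},{"wx":0,"wy":0,"wz":0,"tx":0,"ty":0,"tz":0,"gripper":0.0919}]'; done | egrep 'pos'; python3 go.py 528.1 298.8 6 5.1
```

```text
position: [567.1, 139.8, 188.9]
position: [529.1, 300.6, 59.4]
position: [531.0, 299.5, 62.1]
t 40.35 pos [531.  299.5  62.1] rot [0.0005 0.0026 0.    ] shift [ 2.9 -0.4 56.1] norm 56.0 f [-0.3  0.2 -0.5] w 91.9
```

```bash
for i in 1; do python3 -m creep '[{"wx":0,"wy":0.002,"wz":0,"tx":0.0025,"ty":-0.0005,"tz":0.03,"gripper":0.0919},{"wx":0,"wy":0,"wz":0,"tx":0,"ty":0,"tz":0.02,"gripper":0.0919},{"wx":0,"wy":0,"wz":0,"tx":0,"ty":0,"tz":0.0055,"gripper":0.07},{"wx":0,"wy":0,"wz":0,"tx":0,"ty":0,"tz":0,"gripper":0.03},{"wx":0,"wy":0,"wz":0,"tx":0,"ty":0,"tz":0,"gripper":0.03}]'; python3 -m creep '[{"wx":0,"wy":0,"wz":0,"tx":0,"ty":0,"tz":0,"gripper":0.03},{"wx":0,"wy":0,"wz":0,"tx":0,"ty":0,"tz":0,"gripper":0.03},{"wx":0,"wy":0,"wz":0,"tx":0,"ty":0,"tz":0,"gripper":0.03},{"wx":0,"wy":0,"wz":0,"tx":0,"ty":0,"tz":0,"gripper":0.03},{"wx":0,"wy":0,"wz":0,"tx":0,"ty":0,"tz":0,"gripper":0.03}]';python3 -m creep '[{"wx":0,"wy":0,"wz":0,"tx":0,"ty":0,"tz":0,"gripper":0.03},{"wx":0,"wy":0,"wz":0,"tx":0,"ty":0,"tz":0,"gripper":0.03}]'; python3 -m creep '[{"wx":0,"wy":0,"wz":0,"tx":0,"ty":0,"tz":-0.02,"gripper":0.03},{"wx":0,"wy":0,"wz":0,"tx":0,"ty":0,"tz":-0.04,"gripper":0.03},{"wx":0,"wy":0,"wz":0,"tx":0,"ty":0,"tz":-0.04,"gripper":0.03},{"wx":0,"wy":0,"wz":0.07,"tx":0,"ty":0,"tz":0,"gripper":0.03},{"wx":0,"wy":0,"wz":0,"tx":0,"ty":0,"tz":0,"gripper":0.03}]'; done | egrep 'pos|force|width'; python3 go.py 467 -117.4 105 1.1
```

```text
position: [528.2, 299.8, 6.5]
ft_force: [0.7, 0.1, 1.0]
gripper_width: 70.0
position: [527.3, 299.9, 5.6]
ft_force: [-0.6, 0.6, 2.9]
gripper_width: 43.9
position: [527.2, 299.9, 5.6]
ft_force: [-1.2, -0.4, 5.6]
gripper_width: 43.8
position: [527.5, 299.9, 105.8]
ft_force: [-0.8, -0.1, -2.3]
gripper_width: 43.6
t 42.05 pos [527.5 299.9 105.8] rot [ 0.0004 -0.0005  0.0015] shift [  68.5 -416.1    0.8] norm 422.0 f [-0.8 -0.1 -2.3] w 43.6
```

```bash
for i in 1; do python3 -m creep '[{"wx":0,"wy":0,"wz":0.0015,"tx":0.0068,"ty":-0.0416,"tz":0,"gripper":0.03},{"wx":0,"wy":0,"wz":0,"tx":0.0068,"ty":-0.0416,"tz":0,"gripper":0.03},{"wx":0,"wy":0,"wz":0,"tx":0.0068,"ty":-0.0416,"tz":0,"gripper":0.03},{"wx":0,"wy":0,"wz":0,"tx":0.0068,"ty":-0.0416,"tz":0,"gripper":0.03},{"wx":0,"wy":0,"wz":0,"tx":0.0068,"ty":-0.0416,"tz":0,"gripper":0.03}]'; python3 -m creep '[{"wx":0,"wy":0,"wz":0,"tx":0.0068,"ty":-0.0416,"tz":0,"gripper":0.03},{"wx":0,"wy":0,"wz":0,"tx":0.0068,"ty":-0.0416,"tz":0,"gripper":0.03},{"wx":0,"wy":0,"wz":0,"tx":0.0068,"ty":-0.0416,"tz":0,"gripper":0.03},{"wx":0,"wy":0,"wz":0,"tx":0.0068,"ty":-0.0416,"tz":0,"gripper":0.03},{"wx":0,"wy":0,"wz":0,"tx":0.0068,"ty":-0.0416,"tz":0,"gripper":0.03}]'; python3 -m creep '[{"wx":0,"wy":0,"wz":0,"tx":0,"ty":0,"tz":0.02,"gripper":0.03},{"wx":0,"wy":0,"wz":0,"tx":0,"ty":0,"tz":0.03,"gripper":0.03},{"wx":0,"wy":0,"wz":0,"tx":0,"ty":0,"tz":0.017,"gripper":0.03},{"wx":0,"wy":0,"wz":0,"tx":0,"ty":0,"tz":0.002,"gripper":0.03},{"wx":0,"wy":0,"wz":0,"tx":0,"ty":0,"tz":0,"gripper":0.03}]';python3 -m creep '[{"wx":0,"wy":0,"wz":0,"tx":0,"ty":0,"tz":0,"gripper":0.03},{"wx":0,"wy":0,"wz":0,"tx":0,"ty":0,"tz":0,"gripper":0.03},{"wx":0,"wy":0,"wz":0,"tx":0,"ty":0,"tz":0,"gripper":0.03}]';  done | egrep 'pos|force|width'; python3 go.py 573.5 -115.8 33 1.1
```

```text
position: [495.1, 89.7, 103.1]
ft_force: [0.6, -1.5, -1.5]
gripper_width: 43.7
position: [465.3, -118.4, 103.4]
ft_force: [0.9, -0.1, 0.3]
gripper_width: 43.5
position: [465.9, -116.9, 35.0]
ft_force: [0.5, 0.6, -1.5]
gripper_width: 43.9
position: [467.7, -117.7, 37.0]
ft_force: [0.6, -0.3, -0.9]
gripper_width: 43.4
t 43.85 pos [ 467.7 -117.7   37. ] rot [-0.0009 -0.0005  0.0006] shift [-1.058e+02 -1.000e-01  4.000e+00] norm 106.0 f [ 0.6 -0.3 -0.9] w 43.4
```

```bash
for i in 1; do python3 -m creep '[{"wx":0,"wy":0,"wz":0,"tx":-0.035,"ty":0,"tz":0.001,"gripper":0.03},{"wx":0,"wy":0,"wz":0,"tx":-0.036,"ty":0,"tz":0.001,"gripper":0.03},{"wx":0,"wy":0,"wz":0,"tx":-0.035,"ty":0,"tz":0.001,"gripper":0.03},{"wx":0,"wy":0,"wz":0,"tx":0,"ty":0,"tz":0.001,"gripper":0.03},{"wx":0,"wy":0,"wz":0,"tx":0,"ty":0,"tz":0,"gripper":0.03}]' ; python3 -m creep '[{"wx":0,"wy":0,"wz":0,"tx":0,"ty":0,"tz":0.001,"gripper":0.03},{"wx":0,"wy":0,"wz":0,"tx":0,"ty":0,"tz":0,"gripper":0.03},{"wx":0,"wy":0,"wz":0,"tx":0,"ty":0,"tz":0.001,"gripper":0.03},{"wx":0,"wy":0,"wz":0,"tx":0,"ty":0,"tz":0,"gripper":0.03}]';  python3 -m creep '[{"wx":0,"wy":0,"wz":0,"tx":0,"ty":0,"tz":0.001,"gripper":0.03},{"wx":0,"wy":0,"wz":0,"tx":0,"ty":0,"tz":0,"gripper":0.03},{"wx":0,"wy":0,"wz":0,"tx":0,"ty":0,"tz":0,"gripper":0.03}]'; done | egrep 'pos|force|width'; python3 go.py 643.7 -113.1 255 1.1
```

```text
position: [573.0, -115.3, 31.9]
ft_force: [0.7, 0.5, -0.8]
gripper_width: 43.7
position: [572.5, -115.5, 30.6]
ft_force: [-3.8, -0.2, 4.6]
gripper_width: 43.7
position: [572.5, -115.5, 30.6]
ft_force: [-7.1, 0.7, 11.9]
gripper_width: 43.5
t 45.05 pos [ 572.5 -115.5   30.6] rot [-0.     -0.0032  0.0003] shift [ -71.2    1.1 -224.4] norm 235.0 f [-7.1  0.7 11.9] w 43.5
```

```bash
for i in 1; do python3 -m creep '[{"wx":0,"wy":0,"wz":0,"tx":0,"ty":0,"tz":-0.001,"gripper":0.07},{"wx":0,"wy":0,"wz":0,"tx":0,"ty":0,"tz":0,"gripper":0.07},{"wx":0,"wy":0,"wz":0,"tx":0,"ty":0,"tz":0,"gripper":0.07},{"wx":0,"wy":0,"wz":0,"tx":0,"ty":0,"tz":-0.03,"gripper":0.07},{"wx":0,"wy":0,"wz":0,"tx":0,"ty":0,"tz":-0.045,"gripper":0.07}]'; python3 -m creep '[{"wx":0,"wy":0,"wz":0,"tx":0,"ty":0,"tz":-0.045,"gripper":0},{"wx":0,"wy":0,"wz":0,"tx":0,"ty":0,"tz":-0.045,"gripper":0},{"wx":0,"wy":0,"wz":0,"tx":0,"ty":0,"tz":-0.045,"gripper":0},{"wx":0,"wy":0,"wz":0,"tx":0,"ty":0,"tz":-0.015,"gripper":0},{"wx":0,"wy":0,"wz":0,"tx":-0.035,"ty":0.001,"tz":0,"gripper":0}]'; python3 -m creep '[{"wx":0,"wy":0,"wz":0,"tx":-0.0355,"ty":0,"tz":0,"gripper":0},{"wx":0,"wy":0,"wz":0,"tx":0,"ty":0,"tz":0,"gripper":0},{"wx":0,"wy":0,"wz":0,"tx":0,"ty":0,"tz":0,"gripper":0},{"wx":0,"wy":0,"wz":0,"tx":0,"ty":0,"tz":0,"gripper":0},{"wx":0,"wy":0,"wz":0,"tx":0,"ty":0,"tz":0,"gripper":0}]'; done | egrep 'pos|width'; python3 go.py 643.7 -113.1 196 1.1
```

```text
position: [570.4, -114.4, 102.3]
gripper_width: 70.1
position: [608.5, -114.5, 258.7]
gripper_width: 32.1
position: [643.2, -113.1, 255.1]
gripper_width: 0.6
t 46.55 pos [ 643.2 -113.1  255.1] rot [-0.0002 -0.002  -0.0001] shift [-0.5 -0.  59.1] norm 59.0 f [-0.1 -0.1 -0.2] w 0.6
```

```bash
for i in 1; do python3 -m creep '[{"wx":0,"wy":0,"wz":0,"tx":0,"ty":0,"tz":0.026,"gripper":0},{"wx":0,"wy":0,"wz":0,"tx":0,"ty":0,"tz":0.01,"gripper":0},{"wx":0,"wy":0,"wz":0,"tx":0,"ty":0,"tz":0.01,"gripper":0},{"wx":0,"wy":0,"wz":0,"tx":0,"ty":0,"tz":0.01,"gripper":0},{"wx":0,"wy":0,"wz":0,"tx":0,"ty":0,"tz":0.004,"gripper":0}]'; python3 -m creep '[{"wx":0,"wy":0,"wz":0,"tx":0,"ty":0,"tz":0.001,"gripper":0},{"wx":0,"wy":0,"wz":0,"tx":0,"ty":0,"tz":0.001,"gripper":0},{"wx":0,"wy":0,"wz":0,"tx":0,"ty":0,"tz":0,"gripper":0},{"wx":0,"wy":0,"wz":0,"tx":0,"ty":0,"tz":0,"gripper":0}]'; python3 -m creep '[{"wx":0,"wy":0,"wz":0,"tx":0,"ty":0,"tz":0.001,"gripper":0},{"wx":0,"wy":0,"wz":0,"tx":0,"ty":0,"tz":0.001,"gripper":0},{"wx":0,"wy":0,"wz":0,"tx":0,"ty":0,"tz":0,"gripper":0},{"wx":0,"wy":0,"wz":0,"tx":0,"ty":0,"tz":0,"gripper":0}]'; python3 -m creep '[{"wx":0,"wy":0,"wz":0,"tx":0,"ty":0,"tz":0.001,"gripper":0},{"wx":0,"wy":0,"wz":0,"tx":0,"ty":0,"tz":0,"gripper":0},{"wx":0,"wy":0,"wz":0,"tx":0,"ty":0,"tz":0,"gripper":0}]'; done | egrep 'pos|force'
```

```text
position: [643.6, -113.1, 194.3]
ft_force: [-1.6, -0.0, 2.8]
position: [644.0, -113.1, 193.3]
ft_force: [-2.0, -0.8, 2.2]
position: [644.0, -113.1, 190.9]
ft_force: [-0.5, -0.8, 1.7]
position: [644.1, -113.2, 190.4]
ft_force: [-1.1, -0.7, 5.4]
```

```bash
for i in 1; do python3 -m creep '[{"wx":0,"wy":0,"wz":0,"tx":0,"ty":0,"tz":0.0005,"gripper":0},{"wx":0,"wy":0,"wz":0,"tx":0,"ty":0,"tz":0,"gripper":0},{"wx":0,"wy":0,"wz":0,"tx":0,"ty":0,"tz":0,"gripper":0},{"wx":0,"wy":0,"wz":0,"tx":0,"ty":0,"tz":0,"gripper":0},{"wx":0,"wy":0,"wz":0,"tx":0,"ty":0,"tz":0,"gripper":0}]'; python3 -m creep '[{"wx":0,"wy":0,"wz":0,"tx":0,"ty":0,"tz":0,"gripper":0},{"wx":0,"wy":0,"wz":0,"tx":0,"ty":0,"tz":0,"gripper":0},{"wx":0,"wy":0,"wz":0,"tx":0,"ty":0,"tz":0,"gripper":0},{"wx":0,"wy":0,"wz":0,"tx":0,"ty":0,"tz":0,"gripper":0},{"wx":0,"wy":0,"wz":0,"tx":0,"ty":0,"tz":0,"gripper":0}]';python3 -m creep '[{"wx":0,"wy":0,"wz":0,"tx":0,"ty":0,"tz":0,"gripper":0},{"wx":0,"wy":0,"wz":0,"tx":0,"ty":0,"tz":0,"gripper":0},{"wx":0,"wy":0,"wz":0,"tx":0,"ty":0,"tz":0,"gripper":0}]';  python3 -m creep '[{"wx":0,"wy":0,"wz":0,"tx":0,"ty":0,"tz":0,"gripper":0},{"wx":0,"wy":0,"wz":0,"tx":0,"ty":0,"tz":-0.02,"gripper":0},{"wx":0,"wy":0,"wz":0,"tx":0,"ty":0,"tz":-0.03,"gripper":0},{"wx":0,"wy":0,"wz":0,"tx":0.01,"ty":-0.001,"tz":-0.02,"gripper":0.07},{"wx":0,"wy":0,"wz":0,"tx":0.03,"ty":0,"tz":0,"gripper":0.07}]'; python3 -m creep '[{"wx":0,"wy":0,"wz":0,"tx":0.0315,"ty":0,"tz":0,"gripper":0.07},{"wx":0,"wy":0,"wz":0,"tx":0,"ty":0,"tz":0,"gripper":0.07},{"wx":0,"wy":0,"wz":0,"tx":0,"ty":0,"tz":0,"gripper":0.07},{"wx":0,"wy":0,"wz":0,"tx":0,"ty":0,"tz":0.04,"gripper":0.07},{"wx":0,"wy":0,"wz":0,"tx":0,"ty":0,"tz":0.045,"gripper":0.07}]'; python3 -m creep '[{"wx":0,"wy":0,"wz":0,"tx":0,"ty":0,"tz":0.045,"gripper":0.07},{"wx":0,"wy":0,"wz":0,"tx":0,"ty":0,"tz":0.03,"gripper":0.07},{"wx":0,"wy":0,"wz":0,"tx":0,"ty":0,"tz":0,"gripper":0.07},{"wx":0,"wy":0,"wz":0,"tx":0,"ty":0,"tz":0,"gripper":0.07},{"wx":0,"wy":0,"wz":0,"tx":0,"ty":0,"tz":0,"gripper":0.07}]'; done | egrep 'pos|force|width'; python3 go.py 573 -115.5 30 1.1
```

```text
position: [644.1, -113.2, 190.4]
ft_force: [-1.6, -1.0, 7.1]
gripper_width: 0.7
position: [644.1, -113.2, 190.4]
ft_force: [-2.9, 1.2, 7.2]
gripper_width: 0.5
position: [644.1, -113.2, 190.4]
ft_force: [-1.8, 0.2, 6.3]
gripper_width: 0.9
position: [606.2, -115.4, 262.3]
ft_force: [0.2, -0.1, -0.1]
gripper_width: 14.2
position: [575.3, -116.3, 175.7]
ft_force: [0.2, 0.4, -0.6]
gripper_width: 54.3
position: [574.4, -116.2, 102.1]
ft_force: [-0.2, 0.2, 1.1]
gripper_width: 70.1
t 50.95 pos [ 574.4 -116.2  102.1] rot [-0.0019  0.0023  0.0003] shift [ 1.4  0.8 72.1] norm 72.0 f [-0.2  0.2  1.1] w 70.1
```

```bash
for i in 1; do python3 -m creep '[{"wx":0,"wy":0.002,"wz":0,"tx":0.001,"ty":0.001,"tz":0.04,"gripper":0.07},{"wx":0,"wy":0,"wz":0,"tx":0,"ty":0,"tz":0.02,"gripper":0.07},{"wx":0,"wy":0,"wz":0,"tx":0,"ty":0,"tz":0.008,"gripper":0.07},{"wx":0,"wy":0,"wz":0,"tx":0,"ty":0,"tz":0.003,"gripper":0.07},{"wx":0,"wy":0,"wz":0,"tx":0,"ty":0,"tz":0,"gripper":0.03}]'; python3 -m creep '[{"wx":0,"wy":0,"wz":0,"tx":0,"ty":0,"tz":0,"gripper":0.03},{"wx":0,"wy":0,"wz":0,"tx":0,"ty":0,"tz":0,"gripper":0.03},{"wx":0,"wy":0,"wz":0,"tx":0,"ty":0,"tz":0,"gripper":0.03},{"wx":0,"wy":0,"wz":0,"tx":0,"ty":0,"tz":0,"gripper":0.03},{"wx":0,"wy":0,"wz":0,"tx":0,"ty":0,"tz":0,"gripper":0.03}]'; done | egrep 'pos|force|width';  python3 go.py 491 -257.6 85 .3
```

```text
position: [572.3, -115.0, 30.1]
ft_force: [-0.2, -0.6, 0.5]
gripper_width: 63.6
position: [571.8, -114.9, 29.6]
ft_force: [-0.9, -0.1, 5.5]
gripper_width: 43.8
t 51.95 pos [ 571.8 -114.9   29.6] rot [-0.0009 -0.0023  0.0141] shift [  81.5 -142.3  -55.4] norm 173.0 f [-0.9 -0.1  5.5] w 43.8
```

```bash
for i in 1; do python3 -m creep '[{"wx":0,"wy":0,"wz":0,"tx":0,"ty":0,"tz":-0.005,"gripper":0.03},{"wx":0,"wy":0,"wz":0,"tx":0.041,"ty":0,"tz":0,"gripper":0.03},{"wx":0,"wy":0,"wz":0,"tx":0.04,"ty":0,"tz":0,"gripper":0.03},{"wx":0,"wy":0,"wz":0.014,"tx":0,"ty":0,"tz":-0.035,"gripper":0.03},{"wx":0,"wy":0,"wz":0,"tx":0,"ty":0,"tz":-0.035,"gripper":0.03}]'; python3 -m creep '[{"wx":0,"wy":0,"wz":0,"tx":0,"ty":-0.048,"tz":0,"gripper":0.03},{"wx":0,"wy":0,"wz":0,"tx":0,"ty":-0.048,"tz":0,"gripper":0.03},{"wx":0,"wy":0,"wz":0,"tx":0,"ty":-0.047,"tz":0,"gripper":0.03},{"wx":0,"wy":0,"wz":0,"tx":0,"ty":0,"tz":0.01,"gripper":0.03},{"wx":0,"wy":0,"wz":0,"tx":0,"ty":0,"tz":0.01,"gripper":0.03}]'; python3 -m creep '[{"wx":0,"wy":0,"wz":0,"tx":0,"ty":0,"tz":0,"gripper":0.03},{"wx":0,"wy":0,"wz":0,"tx":0,"ty":0,"tz":0,"gripper":0.03},{"wx":0,"wy":0,"wz":0,"tx":0,"ty":0,"tz":0,"gripper":0.03},{"wx":0,"wy":0,"wz":0,"tx":0,"ty":0,"tz":0,"gripper":0.03}]'; done | egrep 'pos|force|width'; python3 go.py 490.6 -257.5 53 .3
```

```text
position: [486.3, -114.4, 101.8]
ft_force: [1.0, -0.4, 0.8]
gripper_width: 43.5
position: [490.5, -259.4, 83.1]
ft_force: [-0.5, -0.2, -1.1]
gripper_width: 43.7
position: [491.3, -258.5, 84.3]
ft_force: [-0.7, -0.1, -1.8]
gripper_width: 43.5
t 53.35 pos [ 491.3 -258.5   84.3] rot [-0.0005 -0.0035  0.0013] shift [ 0.7  1.  31.3] norm 31.0 f [-0.7 -0.1 -1.8] w 43.5
```

```bash
for i in 1; do python3 -m creep '[{"wx":0,"wy":-0.0025,"wz":0,"tx":0,"ty":0.001,"tz":0.02,"gripper":0.03},{"wx":0,"wy":0,"wz":0,"tx":0,"ty":0,"tz":0.007,"gripper":0.03},{"wx":0,"wy":0,"wz":0,"tx":0,"ty":0,"tz":0.002,"gripper":0.03},{"wx":0,"wy":0,"wz":0,"tx":0,"ty":0,"tz":0,"gripper":0.03},{"wx":0,"wy":0,"wz":0,"tx":0,"ty":0,"tz":0,"gripper":0.03}]'; python3 -m creep '[{"wx":0,"wy":0,"wz":0,"tx":0,"ty":0,"tz":0.001,"gripper":0.03},{"wx":0,"wy":0,"wz":0,"tx":0,"ty":0,"tz":0,"gripper":0.03},{"wx":0,"wy":0,"wz":0,"tx":0,"ty":0,"tz":0,"gripper":0.03}]'; python3 -m creep '[{"wx":0,"wy":0,"wz":0,"tx":0,"ty":0,"tz":0.001,"gripper":0.03},{"wx":0,"wy":0,"wz":0,"tx":0,"ty":0,"tz":0,"gripper":0.03},{"wx":0,"wy":0,"wz":0,"tx":0,"ty":0,"tz":0,"gripper":0.03}]'; done | egrep 'pos|force|width'; python3 go.py 490.6 -257.5 53 .3
```

```text
position: [491.3, -258.4, 55.5]
ft_force: [0.2, -0.5, -0.3]
gripper_width: 43.8
position: [491.0, -258.2, 54.0]
ft_force: [0.8, 0.5, 0.3]
gripper_width: 43.5
position: [490.8, -258.0, 52.7]
ft_force: [0.1, -1.4, -0.7]
gripper_width: 43.6
t 54.45 pos [ 490.8 -258.    52.7] rot [-0.     -0.0016  0.0002] shift [ 0.2  0.5 -0.3] norm 1.0 f [ 0.1 -1.4 -0.7] w 43.6
```

```bash
for i in 1; do python3 -m creep '[{"wx":0,"wy":0,"wz":0,"tx":0,"ty":0.0005,"tz":0.0007,"gripper":0.03},{"wx":0,"wy":0,"wz":0,"tx":0,"ty":0,"tz":0,"gripper":0.03},{"wx":0,"wy":0,"wz":0,"tx":0,"ty":0,"tz":0,"gripper":0.03}]'; python3 -m creep '[{"wx":0,"wy":0,"wz":0,"tx":0,"ty":0,"tz":0,"gripper":0.07},{"wx":0,"wy":0,"wz":0,"tx":0,"ty":0,"tz":0,"gripper":0.07},{"wx":0,"wy":0,"wz":0,"tx":0,"ty":0,"tz":0,"gripper":0.07},{"wx":0,"wy":0,"wz":0,"tx":0,"ty":0,"tz":-0.03,"gripper":0.07},{"wx":0,"wy":0,"wz":0,"tx":0,"ty":0,"tz":-0.048,"gripper":0.0919}]'; python3 -m creep '[{"wx":0,"wy":0,"wz":0,"tx":0,"ty":0,"tz":-0.048,"gripper":0.0919},{"wx":0,"wy":0,"wz":0,"tx":0,"ty":0,"tz":-0.048,"gripper":0.0919},{"wx":0,"wy":0,"wz":0,"tx":-0.0167,"ty":0.045,"tz":-0.015,"gripper":0.0919},{"wx":0,"wy":0,"wz":0,"tx":-0.0167,"ty":0.045,"tz":-0.015,"gripper":0.0919},{"wx":0,"wy":0,"wz":0,"tx":-0.0167,"ty":0.045,"tz":-0.015,"gripper":0.0919}]';  python3 -m creep '[{"wx":0,"wy":0,"wz":0,"tx":-0.0167,"ty":0.045,"tz":-0.015,"gripper":0.0919},{"wx":0,"wy":0,"wz":0,"tx":-0.0167,"ty":0.02,"tz":-0.01,"gripper":0.0919},{"wx":0,"wy":0,"wz":0,"tx":-0.0167,"ty":0,"tz":0,"gripper":0.0919},{"wx":0,"wy":0,"wz":0,"tx":0,"ty":0,"tz":0,"gripper":0.0919},{"wx":0,"wy":0,"wz":0,"tx":0,"ty":0,"tz":0,"gripper":0.0919}]';  python3 -m creep '[{"wx":0,"wy":0,"wz":0,"tx":0,"ty":0,"tz":0,"gripper":0.0919},{"wx":0,"wy":0,"wz":0,"tx":0,"ty":0,"tz":0,"gripper":0.0919}]'; done | egrep 'pos|force|width'
cat >> look.py <<'E'
for lo,hi in((20,31),(40,52),(60,78)):
    for b in rails(P,(380,640,-320,-190),lo,hi): print('layer',lo,b[1:])
E
python3 look.py w6
```

```text
position: [490.9, -258.0, 52.6]
ft_force: [-1.9, -0.5, 4.3]
gripper_width: 44.0
position: [488.6, -255.5, 127.3]
ft_force: [0.7, -1.0, 0.9]
gripper_width: 76.3
position: [540.6, -121.6, 271.6]
ft_force: [0.5, 0.2, -0.4]
gripper_width: 91.8
position: [589.5, -58.0, 294.9]
ft_force: [0.4, -0.4, -0.1]
gripper_width: 91.8
position: [589.3, -58.5, 295.4]
ft_force: [0.2, -0.3, -0.7]
gripper_width: 92.2
rail (np.int32(2690), array([507.9,  71.7,  18.1, 139.5,  44.5,   1.2]))
or board (np.int32(2447), array([ 502.7, -257.3,    4.5,  228.8,   80.9,    0.2]))
or pile (np.int32(6398), array([ 501.9, -258.1,   69.5,  198.1,   45.7,    0.3]))
gr board (np.int32(7066), array([ 532.1, -377.3,    4.4,  230.3,   82.9,   -2.8]))
layer 40 (np.int32(543), array([ 489. , -257.3,   47.2,  154. ,   44.1,    0.8]))
layer 60 (np.int32(4236), array([ 502.3, -258.4,   70.1,  158.7,   45.1,    0.1]))
```

View pics/w6.png

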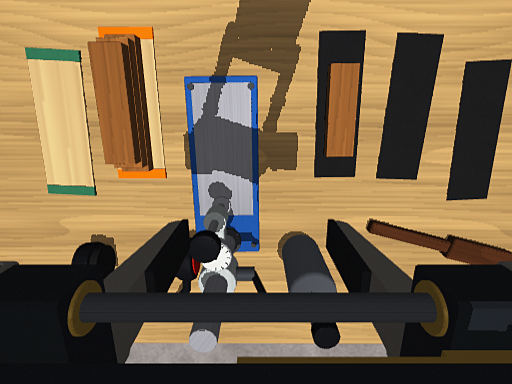

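```bash
python3 go.py 487.8 71.4 60 1.2;  for i in 1; do python3 -m creep '[{"wx":0,"wy":0,"wz":-0.016,"tx":0.014,"ty":0.0187,"tz":0.033,"gripper":0.0919},{"wx":0,"wy":0,"wz":0,"tx":0.014,"ty":0.0187,"tz":0.033,"gripper":0.0919},{"wx":0,"wy":0,"wz":0,"tx":0.014,"ty":0.0187,"tz":0.033,"gripper":0.0919},{"wx":0,"wy":0,"wz":0,"tx":0.014,"ty":0.0187,"tz":0.033,"gripper":0.0919},{"wx":0,"wy":0,"wz":0,"tx":0.014,"ty":0.0187,"tz":0.033,"gripper":0.0919}]'; python3 -m creep '[{"wx":0,"wy":0,"wz":0,"tx":0.014,"ty":0.0187,"tz":0.033,"gripper":0.0919},{"wx":0,"wy":0,"wz":0,"tx":0.014,"ty":0.0187,"tz":0.033,"gripper":0.0919},{"wx":0,"wy":0,"wz":0,"tx":0,"ty":0,"tz":0,"gripper":0.0919},{"wx":0,"wy":0,"wz":0,"tx":0,"ty":0,"tz":0,"gripper":0.0919},{"wx":0,"wy":0,"wz":0,"tx":0,"ty":0,"tz":0,"gripper":0.0919}]'; python3 -m creep '[{"wx":0,"wy":0,"wz":0,"tx":0,"ty":0,"tz":0,"gripper":0.0919},{"wx":0,"wy":0,"wz":0,"tx":0,"ty":0,"tz":0,"gripper":0.0919}]'; done | egrep 'pos'; python3 -c "
from wr import *
s,im,d=snap('top'); P=cloud('top',s,d)
for b in rails(P,(400,660,-40,460),11,30,60): print(b[1:])"; python3 go.py 487.8 71.4 6 1.2
```

```text
t 56.5 pos [589.4 -58.5 295.5] rot [-0.     -0.0019 -0.0165] shift [ 98.9 132.  235.5] norm 288.0 f [ 0.4 -0.5 -0. ] w 91.7
position: [517.1, 34.5, 129.6]
position: [491.7, 69.9, 67.1]
position: [490.8, 70.2, 66.2]
(np.int32(138), array([457.9,  68.6,  18.6,  42. ,  38.9, -85.5]))
t 57.75 pos [490.4  70.4  65.9] rot [-0.0004  0.0007 -0.0003] shift [ 2.5  1.1 59.9] norm 60.0 f [-0.  -0.2  0.4] w 92.2
```

```bash
for i in 1; do python3 -m creep '[{"wx":0,"wy":0,"wz":0,"tx":0.0025,"ty":0.001,"tz":0.034,"gripper":0.0919},{"wx":0,"wy":0,"wz":0,"tx":0,"ty":0,"tz":0.02,"gripper":0.0919},{"wx":0,"wy":0,"wz":0,"tx":0,"ty":0,"tz":0.0055,"gripper":0.07},{"wx":0,"wy":0,"wz":0,"tx":0,"ty":0,"tz":0,"gripper":0.03},{"wx":0,"wy":0,"wz":0,"tx":0,"ty":0,"tz":0,"gripper":0.03}]'; python3 -m creep '[{"wx":0,"wy":0,"wz":0,"tx":0,"ty":0,"tz":0,"gripper":0.03},{"wx":0,"wy":0,"wz":0,"tx":0,"ty":0,"tz":0,"gripper":0.03},{"wx":0,"wy":0,"wz":0,"tx":0,"ty":0,"tz":0,"gripper":0.03},{"wx":0,"wy":0,"wz":0,"tx":0,"ty":0,"tz":0,"gripper":0.03},{"wx":0,"wy":0,"wz":0,"tx":0,"ty":0,"tz":0,"gripper":0.03}]';python3 -m creep '[{"wx":0,"wy":0,"wz":0,"tx":0,"ty":0,"tz":0,"gripper":0.03},{"wx":0,"wy":0,"wz":0,"tx":0,"ty":0,"tz":0,"gripper":0.03}]'; python3 -m creep '[{"wx":0,"wy":0,"wz":0,"tx":0,"ty":0,"tz":-0.02,"gripper":0.03},{"wx":0,"wy":0,"wz":0,"tx":0,"ty":0,"tz":-0.04,"gripper":0.03},{"wx":0,"wy":0,"wz":0,"tx":0,"ty":0,"tz":-0.04,"gripper":0.03},{"wx":0,"wy":0,"wz":0,"tx":0,"ty":0,"tz":0,"gripper":0.03},{"wx":0,"wy":0,"wz":0,"tx":0,"ty":0,"tz":0,"gripper":0.03}]'; done | egrep 'pos|force|width'; python3 go.py 467 -117.4 105 1.1
```

```text
position: [487.7, 71.7, 6.4]
ft_force: [-0.1, -0.6, -0.0]
gripper_width: 70.3
position: [486.9, 71.9, 5.8]
ft_force: [-1.6, -0.1, 4.8]
gripper_width: 43.8
position: [487.0, 71.9, 5.8]
ft_force: [-0.3, 0.2, 5.0]
gripper_width: 43.8
position: [486.9, 71.9, 105.5]
ft_force: [-0.9, 0.3, -1.1]
gripper_width: 43.1
t 59.45 pos [486.9  71.9 105.5] rot [-0.0003 -0.0003  0.0022] shift [  23.6 -188.8    0.5] norm 190.0 f [-0.9  0.3 -1.1] w 43.1
```

```bash
for i in 1; do python3 -m creep '[{"wx":0,"wy":0,"wz":0.002,"tx":0.0047,"ty":-0.0378,"tz":0,"gripper":0.03},{"wx":0,"wy":0,"wz":0,"tx":0.0047,"ty":-0.0378,"tz":0,"gripper":0.03},{"wx":0,"wy":0,"wz":0,"tx":0.0047,"ty":-0.0378,"tz":0,"gripper":0.03},{"wx":0,"wy":0,"wz":0,"tx":0.0047,"ty":-0.0378,"tz":0,"gripper":0.03},{"wx":0,"wy":0,"wz":0,"tx":0.0047,"ty":-0.0378,"tz":0,"gripper":0.03}]'; python3 -m creep '[{"wx":0,"wy":0,"wz":0,"tx":0,"ty":0,"tz":0.02,"gripper":0.03},{"wx":0,"wy":0,"wz":0,"tx":0,"ty":0,"tz":0.03,"gripper":0.03},{"wx":0,"wy":0,"wz":0,"tx":0,"ty":0,"tz":0.017,"gripper":0.03},{"wx":0,"wy":0,"wz":0,"tx":0,"ty":0,"tz":0.002,"gripper":0.03},{"wx":0,"wy":0,"wz":0,"tx":0,"ty":0,"tz":0,"gripper":0.03}]';python3 -m creep '[{"wx":0,"wy":0,"wz":0,"tx":0,"ty":0,"tz":0,"gripper":0.03},{"wx":0,"wy":0,"wz":0,"tx":0,"ty":0,"tz":0,"gripper":0.03},{"wx":0,"wy":0,"wz":0,"tx":0,"ty":0,"tz":0,"gripper":0.03}]';  done | egrep 'pos|force|width'; python3 go.py 573.5 -115.8 33 1.1
```

```text
position: [464.9, -118.1, 102.8]
ft_force: [0.6, 0.1, -1.3]
gripper_width: 43.7
position: [465.4, -116.8, 34.8]
ft_force: [0.5, -0.4, -0.3]
gripper_width: 43.6
position: [467.4, -117.8, 37.1]
ft_force: [0.0, 0.4, -1.2]
gripper_width: 43.7
t 60.75 pos [ 467.4 -117.8   37.1] rot [-0.0009 -0.0001  0.0004] shift [-106.1   -0.     4.1] norm 106.0 f [ 0.   0.4 -1.2] w 43.7
```

```bash
for i in 1; do python3 -m creep '[{"wx":0,"wy":0,"wz":0,"tx":-0.035,"ty":0,"tz":0.001,"gripper":0.03},{"wx":0,"wy":0,"wz":0,"tx":-0.036,"ty":0,"tz":0.001,"gripper":0.03},{"wx":0,"wy":0,"wz":0,"tx":-0.035,"ty":0,"tz":0.001,"gripper":0.03},{"wx":0,"wy":0,"wz":0,"tx":0,"ty":0,"tz":0.001,"gripper":0.03},{"wx":0,"wy":0,"wz":0,"tx":0,"ty":0,"tz":0,"gripper":0.03}]' ; python3 -m creep '[{"wx":0,"wy":0,"wz":0,"tx":0,"ty":0,"tz":0.001,"gripper":0.03},{"wx":0,"wy":0,"wz":0,"tx":0,"ty":0,"tz":0,"gripper":0.03},{"wx":0,"wy":0,"wz":0,"tx":0,"ty":0,"tz":0.001,"gripper":0.03},{"wx":0,"wy":0,"wz":0,"tx":0,"ty":0,"tz":0,"gripper":0.03}]';  python3 -m creep '[{"wx":0,"wy":0,"wz":0,"tx":0,"ty":0,"tz":0.001,"gripper":0.03},{"wx":0,"wy":0,"wz":0,"tx":0,"ty":0,"tz":0,"gripper":0.03},{"wx":0,"wy":0,"wz":0,"tx":0,"ty":0,"tz":0,"gripper":0.03}]'; done | egrep 'pos|force|width'; python3 go.py 643.7 -113.1 255 1.1
```

```text
position: [572.7, -115.3, 32.0]
ft_force: [0.4, -0.6, -0.6]
gripper_width: 44.0
position: [572.2, -115.6, 30.8]
ft_force: [-3.6, 0.5, 5.0]
gripper_width: 43.8
position: [572.2, -115.6, 30.8]
ft_force: [-6.8, 2.5, 13.1]
gripper_width: 43.6
t 61.95 pos [ 572.2 -115.6   30.8] rot [-0.0001 -0.0028  0.0002] shift [ -71.5    1.1 -224.2] norm 235.0 f [-6.8  2.5 13.1] w 43.6
```

```bash
for i in 1; do python3 -m creep '[{"wx":0,"wy":0,"wz":0,"tx":0,"ty":0,"tz":-0.001,"gripper":0.07},{"wx":0,"wy":0,"wz":0,"tx":0,"ty":0,"tz":0,"gripper":0.07},{"wx":0,"wy":0,"wz":0,"tx":0,"ty":0,"tz":0,"gripper":0.07},{"wx":0,"wy":0,"wz":0,"tx":0,"ty":0,"tz":-0.03,"gripper":0.07},{"wx":0,"wy":0,"wz":0,"tx":0,"ty":0,"tz":-0.045,"gripper":0.07}]'; python3 -m creep '[{"wx":0,"wy":0,"wz":0,"tx":0,"ty":0,"tz":-0.045,"gripper":0},{"wx":0,"wy":0,"wz":0,"tx":0,"ty":0,"tz":-0.045,"gripper":0},{"wx":0,"wy":0,"wz":0,"tx":0,"ty":0,"tz":-0.045,"gripper":0},{"wx":0,"wy":0,"wz":0,"tx":0,"ty":0,"tz":-0.015,"gripper":0},{"wx":0,"wy":0,"wz":0,"tx":-0.035,"ty":0.001,"tz":0,"gripper":0}]'; python3 -m creep '[{"wx":0,"wy":0,"wz":0,"tx":-0.0355,"ty":0,"tz":0,"gripper":0},{"wx":0,"wy":0,"wz":0,"tx":0,"ty":0,"tz":0,"gripper":0},{"wx":0,"wy":0,"wz":0,"tx":0,"ty":0,"tz":0,"gripper":0},{"wx":0,"wy":0,"wz":0,"tx":0,"ty":0,"tz":0,"gripper":0},{"wx":0,"wy":0,"wz":0,"tx":0,"ty":0,"tz":0,"gripper":0}]'; done | egrep 'pos|width'; python3 go.py 643.7 -113.1 196 1.1
```

```text
position: [570.1, -114.4, 102.4]
gripper_width: 69.8
position: [608.1, -114.5, 258.9]
gripper_width: 32.2
position: [642.8, -113.1, 255.3]
gripper_width: 0.6
t 63.45 pos [ 642.8 -113.1  255.3] rot [-0.0002 -0.0015 -0.0001] shift [-0.9 -0.  59.3] norm 59.0 f [ 0.  -0.2 -0.3] w 0.6
```

```bash
for i in 1; do python3 -m creep '[{"wx":0,"wy":0,"wz":0,"tx":0,"ty":0,"tz":0.026,"gripper":0},{"wx":0,"wy":0,"wz":0,"tx":0,"ty":0,"tz":0.01,"gripper":0},{"wx":0,"wy":0,"wz":0,"tx":0,"ty":0,"tz":0.01,"gripper":0},{"wx":0,"wy":0,"wz":0,"tx":0,"ty":0,"tz":0.01,"gripper":0},{"wx":0,"wy":0,"wz":0,"tx":0,"ty":0,"tz":0.004,"gripper":0}]'; python3 -m creep '[{"wx":0,"wy":0,"wz":0,"tx":0,"ty":0,"tz":0.001,"gripper":0},{"wx":0,"wy":0,"wz":0,"tx":0,"ty":0,"tz":0.001,"gripper":0},{"wx":0,"wy":0,"wz":0,"tx":0,"ty":0,"tz":0,"gripper":0},{"wx":0,"wy":0,"wz":0,"tx":0,"ty":0,"tz":0,"gripper":0}]'; python3 -m creep '[{"wx":0,"wy":0,"wz":0,"tx":0,"ty":0,"tz":0.001,"gripper":0},{"wx":0,"wy":0,"wz":0,"tx":0,"ty":0,"tz":0.001,"gripper":0},{"wx":0,"wy":0,"wz":0,"tx":0,"ty":0,"tz":0,"gripper":0},{"wx":0,"wy":0,"wz":0,"tx":0,"ty":0,"tz":0,"gripper":0}]'; python3 -m creep '[{"wx":0,"wy":0,"wz":0,"tx":0,"ty":0,"tz":0.001,"gripper":0},{"wx":0,"wy":0,"wz":0,"tx":0,"ty":0,"tz":0,"gripper":0},{"wx":0,"wy":0,"wz":0,"tx":0,"ty":0,"tz":0,"gripper":0}]'; done | egrep 'pos|force'
```

```text
position: [643.3, -113.1, 194.5]
ft_force: [-2.4, 0.1, 2.3]
position: [643.7, -113.2, 193.5]
ft_force: [-1.8, 0.1, 2.0]
position: [643.7, -113.2, 191.1]
ft_force: [-0.2, -0.7, 1.8]
position: [643.7, -113.1, 190.1]
ft_force: [0.3, -0.1, 1.9]
```

Past the 22 mm height with no contact; continue to ~186.

```bash
for i in 1; do python3 -m creep '[{"wx":0,"wy":0,"wz":0,"tx":0,"ty":0,"tz":0.001,"gripper":0},{"wx":0,"wy":0,"wz":0,"tx":0,"ty":0,"tz":0.001,"gripper":0},{"wx":0,"wy":0,"wz":0,"tx":0,"ty":0,"tz":0,"gripper":0},{"wx":0,"wy":0,"wz":0,"tx":0,"ty":0,"tz":0,"gripper":0}]'; python3 -m creep '[{"wx":0,"wy":0,"wz":0,"tx":0,"ty":0,"tz":0.001,"gripper":0},{"wx":0,"wy":0,"wz":0,"tx":0,"ty":0,"tz":0,"gripper":0},{"wx":0,"wy":0,"wz":0,"tx":0,"ty":0,"tz":0,"gripper":0}]'; python3 -m creep '[{"wx":0,"wy":0,"wz":0,"tx":0,"ty":0,"tz":0.001,"gripper":0},{"wx":0,"wy":0,"wz":0,"tx":0,"ty":0,"tz":0,"gripper":0},{"wx":0,"wy":0,"wz":0,"tx":0,"ty":0,"tz":0,"gripper":0}]'; done | egrep 'pos|force'
```

```text
position: [643.6, -113.2, 188.1]
ft_force: [1.3, -0.3, 2.9]
position: [643.6, -113.2, 187.1]
ft_force: [1.4, -0.5, 1.7]
position: [643.7, -113.1, 186.4]
ft_force: [-0.5, -0.7, 3.7]
```

```bash
for i in 1; do python3 -m creep '[{"wx":0,"wy":0,"wz":0,"tx":0,"ty":0,"tz":0.0008,"gripper":0},{"wx":0,"wy":0,"wz":0,"tx":0,"ty":0,"tz":0,"gripper":0},{"wx":0,"wy":0,"wz":0,"tx":0,"ty":0,"tz":0,"gripper":0},{"wx":0,"wy":0,"wz":0,"tx":0,"ty":0,"tz":0,"gripper":0},{"wx":0,"wy":0,"wz":0,"tx":0,"ty":0,"tz":0,"gripper":0}]'; python3 -m creep '[{"wx":0,"wy":0,"wz":0,"tx":0,"ty":0,"tz":0,"gripper":0},{"wx":0,"wy":0,"wz":0,"tx":0,"ty":0,"tz":0,"gripper":0},{"wx":0,"wy":0,"wz":0,"tx":0,"ty":0,"tz":0,"gripper":0},{"wx":0,"wy":0,"wz":0,"tx":0,"ty":0,"tz":0,"gripper":0},{"wx":0,"wy":0,"wz":0,"tx":0,"ty":0,"tz":0,"gripper":0}]';python3 -m creep '[{"wx":0,"wy":0,"wz":0,"tx":0,"ty":0,"tz":0,"gripper":0},{"wx":0,"wy":0,"wz":0,"tx":0,"ty":0,"tz":0,"gripper":0},{"wx":0,"wy":0,"wz":0,"tx":0,"ty":0,"tz":0,"gripper":0}]';  python3 -m creep '[{"wx":0,"wy":0,"wz":0,"tx":0,"ty":0,"tz":0,"gripper":0},{"wx":0,"wy":0,"wz":0,"tx":0,"ty":0,"tz":-0.024,"gripper":0},{"wx":0,"wy":0,"wz":0,"tx":0,"ty":0,"tz":-0.03,"gripper":0},{"wx":0,"wy":0,"wz":0,"tx":0.01,"ty":-0.001,"tz":-0.02,"gripper":0.07},{"wx":0,"wy":0,"wz":0,"tx":0.03,"ty":0,"tz":0,"gripper":0.07}]'; python3 -m creep '[{"wx":0,"wy":0,"wz":0,"tx":0.0315,"ty":0,"tz":0,"gripper":0.07},{"wx":0,"wy":0,"wz":0,"tx":0,"ty":0,"tz":0,"gripper":0.07},{"wx":0,"wy":0,"wz":0,"tx":0,"ty":0,"tz":0,"gripper":0.07},{"wx":0,"wy":0,"wz":0,"tx":0,"ty":0,"tz":0,"gripper":0.07},{"wx":0,"wy":0,"wz":0,"tx":0,"ty":0,"tz":0,"gripper":0.07}]'; done | egrep 'pos|force|width'; python3 -c "
from wr import *
s,im,d=snap('wrist','w7.png'); P=cloud('wrist',s,d)
for b in rails(P,(480,680,-190,-40),35,60): print(b[1:])"; python3 go.py 573 -115.6 100 1.1
```

```text
position: [643.7, -113.2, 186.4]
ft_force: [-2.0, -0.9, 7.4]
gripper_width: 0.8
position: [643.7, -113.2, 186.4]
ft_force: [0.2, -0.5, 7.9]
gripper_width: 0.3
position: [643.7, -113.2, 186.4]
ft_force: [-1.1, 0.3, 8.1]
gripper_width: 0.1
position: [605.2, -115.2, 261.8]
ft_force: [0.7, 0.5, -0.4]
gripper_width: 14.4
position: [572.9, -115.5, 259.2]
ft_force: [0.8, -0.3, 0.0]
gripper_width: 54.3
(np.int32(2652), array([ 592.3, -116.1,   43.3,  139.1,   44. ,    1.1]))
t 68.4 pos [ 572.9 -115.5  259.2] rot [-0.     -0.0014  0.0006] shift [-1.000e-01 -1.000e-01  1.592e+02] norm 159.0 f [-0.4 -0.5  0.5] w 58.6
```

```bash
for i in 1; do python3 -m creep '[{"wx":0,"wy":0,"wz":0,"tx":0,"ty":0,"tz":0.045,"gripper":0.07},{"wx":0,"wy":0,"wz":0,"tx":0,"ty":0,"tz":0.045,"gripper":0.07},{"wx":0,"wy":0,"wz":0,"tx":0,"ty":0,"tz":0.045,"gripper":0.07},{"wx":0,"wy":0,"wz":0,"tx":0,"ty":0,"tz":0.04,"gripper":0.07},{"wx":0,"wy":0,"wz":0,"tx":0,"ty":0,"tz":0.025,"gripper":0.07}]'; python3 -m creep '[{"wx":0,"wy":0,"wz":0,"tx":0,"ty":0,"tz":0.015,"gripper":0.07},{"wx":0,"wy":0,"wz":0,"tx":0,"ty":0,"tz":0.005,"gripper":0.07},{"wx":0,"wy":0,"wz":0,"tx":0,"ty":0,"tz":0,"gripper":0.07},{"wx":0,"wy":0,"wz":0,"tx":0,"ty":0,"tz":0,"gripper":0.07}]'; done | egrep 'pos|force|width'; python3 go.py 573 -115.8 30 1.1
```

```text
position: [570.3, -114.6, 55.5]
ft_force: [-0.4, 0.6, -0.3]
gripper_width: 69.9
position: [573.2, -116.1, 41.1]
ft_force: [-0.4, -0.2, 0.9]
gripper_width: 70.0
t 69.3 pos [ 573.2 -116.1   41.1] rot [-0.0014  0.0013  0.0003] shift [ 0.2  0.3 11.1] norm 11.0 f [-0.4 -0.2  0.9] w 70.0
```

```bash
for i in 1; do python3 -m creep '[{"wx":0,"wy":0,"wz":0,"tx":0,"ty":0,"tz":0.008,"gripper":0.06},{"wx":0,"wy":0,"wz":0,"tx":0,"ty":0,"tz":0.003,"gripper":0.06},{"wx":0,"wy":0,"wz":0,"tx":0,"ty":0,"tz":0,"gripper":0.06},{"wx":0,"wy":0,"wz":0,"tx":0,"ty":0,"tz":0,"gripper":0.03},{"wx":0,"wy":0,"wz":0,"tx":0,"ty":0,"tz":0,"gripper":0.03}]'; python3 -m creep '[{"wx":0,"wy":0,"wz":0,"tx":0,"ty":0,"tz":0,"gripper":0.03},{"wx":0,"wy":0,"wz":0,"tx":0,"ty":0,"tz":0,"gripper":0.03},{"wx":0,"wy":0,"wz":0,"tx":0,"ty":0,"tz":0,"gripper":0.03},{"wx":0,"wy":0,"wz":0,"tx":0,"ty":0,"tz":0,"gripper":0.03}]'; done | egrep 'pos|force|width'; python3 go.py 512 -376.5 110 -2.7
```

```text
position: [571.9, -115.5, 28.5]
ft_force: [-0.1, -0.4, 0.9]
gripper_width: 46.3
position: [571.9, -115.5, 28.5]
ft_force: [-0.2, 0.4, 2.8]
gripper_width: 43.9
t 70.2 pos [ 571.9 -115.5   28.5] rot [-0.0003 -0.0012  0.0665] shift [  47.6 -263.5  -81.5] norm 280.0 f [-0.2  0.4  2.8] w 43.9
```

```bash
for i in 1; do python3 -m creep '[{"wx":0,"wy":0,"wz":0,"tx":0,"ty":0,"tz":-0.005,"gripper":0.03},{"wx":0,"wy":0,"wz":0,"tx":0.03,"ty":0,"tz":0,"gripper":0.03},{"wx":0,"wy":0,"wz":0,"tx":0.03,"ty":0,"tz":0,"gripper":0.03},{"wx":0,"wy":0,"wz":0,"tx":0,"ty":0,"tz":-0.043,"gripper":0.03},{"wx":0,"wy":0,"wz":0.0665,"tx":0,"ty":0,"tz":-0.043,"gripper":0.03}]'; python3 -m creep '[{"wx":0,"wy":0,"wz":0,"tx":0,"ty":0,"tz":0,"gripper":0.03},{"wx":0,"wy":0,"wz":0,"tx":0,"ty":0,"tz":0,"gripper":0.03}]'; python3 -m creep '[{"wx":0,"wy":0,"wz":0,"tx":-0.002,"ty":-0.0432,"tz":0,"gripper":0.03},{"wx":0,"wy":0,"wz":0,"tx":-0.002,"ty":-0.0432,"tz":0,"gripper":0.03},{"wx":0,"wy":0,"wz":0,"tx":-0.002,"ty":-0.0432,"tz":0,"gripper":0.03},{"wx":0,"wy":0,"wz":0,"tx":-0.002,"ty":-0.0432,"tz":0,"gripper":0.03},{"wx":0,"wy":0,"wz":0,"tx":-0.002,"ty":-0.0432,"tz":0,"gripper":0.03}]'; python3 -m creep '[{"wx":0,"wy":0,"wz":0,"tx":-0.002,"ty":-0.0432,"tz":0,"gripper":0.03},{"wx":0,"wy":0,"wz":0,"tx":0,"ty":0,"tz":0.03,"gripper":0.03},{"wx":0,"wy":0,"wz":0,"tx":0,"ty":0,"tz":0.03,"gripper":0.03},{"wx":0,"wy":0,"wz":0,"tx":0,"ty":0,"tz":0.02,"gripper":0.03},{"wx":0,"wy":0,"wz":0,"tx":0,"ty":0,"tz":0,"gripper":0.03}]'; python3 -m creep '[{"wx":0,"wy":0,"wz":0,"tx":0,"ty":0,"tz":0,"gripper":0.03},{"wx":0,"wy":0,"wz":0,"tx":0,"ty":0,"tz":0,"gripper":0.03},{"wx":0,"wy":0,"wz":0,"tx":0,"ty":0,"tz":0,"gripper":0.03}]'; done | egrep 'pos|force|width'; python3 go.py 511.5 -376.4 8 -2.7
```

```text
position: [508.9, -115.5, 118.3]
ft_force: [1.7, -1.2, 0.3]
gripper_width: 44.0
position: [512.7, -117.0, 120.6]
ft_force: [-0.6, 0.9, -0.8]
gripper_width: 43.5
position: [510.5, -333.5, 116.9]
ft_force: [0.7, 0.0, 0.0]
gripper_width: 43.8
position: [508.2, -372.7, 33.3]
ft_force: [-0.2, -0.3, -0.6]
gripper_width: 43.8
position: [512.5, -376.9, 41.0]
ft_force: [-0.1, 0.4, -1.1]
gripper_width: 43.5
t 72.2 pos [ 512.5 -376.9   41. ] rot [-0.0021  0.0004  0.0004] shift [ 1.   0.4 33. ] norm 33.0 f [-0.1  0.4 -1.1] w 43.5
```

```bash
for i in 1; do python3 -m creep '[{"wx":0,"wy":0,"wz":0,"tx":0.001,"ty":0.0005,"tz":0.02,"gripper":0.03},{"wx":0,"wy":0,"wz":0,"tx":0,"ty":0,"tz":0.008,"gripper":0.03},{"wx":0,"wy":0,"wz":0,"tx":0,"ty":0,"tz":0.002,"gripper":0.03},{"wx":0,"wy":0,"wz":0,"tx":0,"ty":0,"tz":0,"gripper":0.03},{"wx":0,"wy":0,"wz":0,"tx":0,"ty":0,"tz":0,"gripper":0.03}]'; python3 -m creep '[{"wx":0,"wy":0,"wz":0,"tx":0,"ty":0,"tz":0.001,"gripper":0.03},{"wx":0,"wy":0,"wz":0,"tx":0,"ty":0,"tz":0,"gripper":0.03},{"wx":0,"wy":0,"wz":0,"tx":0,"ty":0,"tz":0.001,"gripper":0.03},{"wx":0,"wy":0,"wz":0,"tx":0,"ty":0,"tz":0,"gripper":0.03}]'; python3 -m creep '[{"wx":0,"wy":0,"wz":0,"tx":0,"ty":0,"tz":0.001,"gripper":0.03},{"wx":0,"wy":0,"wz":0,"tx":0,"ty":0,"tz":0,"gripper":0.03},{"wx":0,"wy":0,"wz":0,"tx":0,"ty":0,"tz":0,"gripper":0.03}]'; done | egrep 'pos|force|width'; python3 go.py 511.5 -376.4 8 -2.7
```

```text
position: [511.1, -376.1, 10.3]
ft_force: [0.6, -0.6, -0.6]
gripper_width: 43.7
position: [510.7, -375.7, 7.6]
ft_force: [0.5, 0.5, -0.1]
gripper_width: 43.8
position: [510.7, -375.7, 7.5]
ft_force: [-2.0, 2.2, 7.0]
gripper_width: 44.1
t 73.4 pos [ 510.7 -375.7    7.5] rot [-0.0002 -0.0016  0.0002] shift [-0.9 -0.7 -0.5] norm 1.0 f [-2.   2.2  7. ] w 44.1
```

```bash
for i in 1; do python3 -m creep '[{"wx":0,"wy":0,"wz":0,"tx":0,"ty":0,"tz":-0.0005,"gripper":0.07},{"wx":0,"wy":0,"wz":0,"tx":0,"ty":0,"tz":0,"gripper":0.07},{"wx":0,"wy":0,"wz":0,"tx":0,"ty":0,"tz":0,"gripper":0.07},{"wx":0,"wy":0,"wz":0,"tx":0,"ty":0,"tz":-0.03,"gripper":0.07},{"wx":0,"wy":0,"wz":0,"tx":0,"ty":0,"tz":-0.048,"gripper":0.0919}]'; python3 -m creep '[{"wx":0,"wy":0,"wz":0,"tx":0,"ty":0,"tz":-0.048,"gripper":0.0919},{"wx":0,"wy":0,"wz":0,"tx":0,"ty":0,"tz":-0.048,"gripper":0.0919},{"wx":0,"wy":0,"wz":0,"tx":0,"ty":0,"tz":-0.048,"gripper":0.0919},{"wx":0,"wy":0,"wz":-0.03,"tx":-0.0167,"ty":0.035,"tz":-0.03,"gripper":0.0919},{"wx":0,"wy":0,"wz":-0.03,"tx":-0.0167,"ty":0.035,"tz":-0.03,"gripper":0.0919}]';  python3 -m creep '[{"wx":0,"wy":0,"wz":0,"tx":-0.0167,"ty":0.035,"tz":0,"gripper":0.0919},{"wx":0,"wy":0,"wz":0,"tx":-0.0167,"ty":0.02,"tz":0,"gripper":0.0919},{"wx":0,"wy":0,"wz":0,"tx":0,"ty":0,"tz":0,"gripper":0.0919},{"wx":0,"wy":0,"wz":0,"tx":0,"ty":0,"tz":0,"gripper":0.0919},{"wx":0,"wy":0,"wz":0,"tx":0,"ty":0,"tz":0,"gripper":0.0919}]';  python3 -m creep '[{"wx":0,"wy":0,"wz":0,"tx":0,"ty":0,"tz":0,"gripper":0.0919},{"wx":0,"wy":0,"wz":0,"tx":0,"ty":0,"tz":0,"gripper":0.0919}]'; done | egrep 'pos|force|width'
python3 look.py w8
python3 - <<'E'
from wr import *
snap('scene','s8.png')
E
```

```text
position: [508.3, -373.1, 81.6]
ft_force: [0.8, -0.4, 0.2]
gripper_width: 76.0
position: [546.8, -306.7, 290.9]
ft_force: [0.7, -1.1, -1.5]
gripper_width: 91.9
position: [578.6, -252.2, 288.4]
ft_force: [-0.5, -0.1, 0.0]
gripper_width: 91.9
position: [578.8, -252.2, 288.7]
ft_force: [0.4, 0.2, 0.6]
gripper_width: 91.8
or board (np.int32(3066), array([ 502.4, -257.7,    4.3,  229. ,   80.3,    0.1]))
or pile (np.int32(4418), array([ 501.8, -258.7,   70.1,  199.3,   44.3,    0.4]))
gr board (np.int32(4343), array([ 532.4, -377.7,    4.4,  230.7,   80.5,   -2.7]))
gr pile (np.int32(2678), array([ 531.5, -377.4,   22.3,  140. ,   44.6,   -2.7]))
layer 60 (np.int32(3951), array([ 502.5, -258.8,   70.2,  159.7,   44. ,    0.1]))
```

View pics/w8.png

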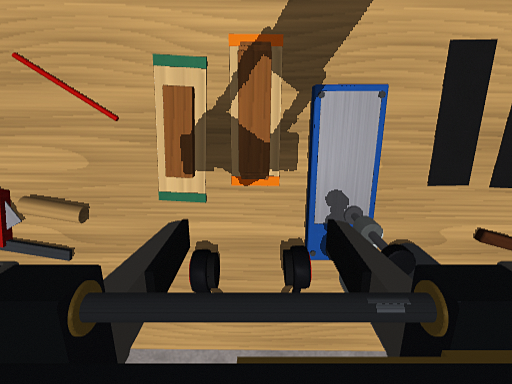

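View pics/s8.png

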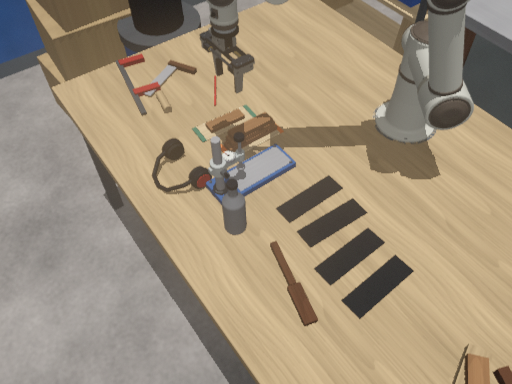

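```bash
python3 -c "
from plant import robot
print(robot.read_state()['t']); print(robot.job_done())"
```

```text
75.2
the job is handed in; nothing more can be done
None
```

All four rails on the bench are gauged and stacked, and I handed the job in at about 75 s of the 210 s allowed. I gauged them longest first, holding the foot on the wood for over 1 s each at about 6–10 N.

| Rail | Reading (from knob height) | Pile |
|---|---|---|
| 200 mm | 22 mm (22.4 measured) | orange, bottom |
| 180 mm | 22 mm (22.4 measured) | orange, middle |
| 160 mm | 22 mm (22.4 measured) | orange, top |
| 140 mm | 18 mm (18.4 measured) | green |

- **Orange pile:** the stack is about 1 mm from the board centre and within about 0.3° of its axis. The top is at 70 mm, as expected for three 22 mm rails.
- **Green pile:** the rail is about 1 mm from the board centre, parallel to the board, with its top at 22 mm.
- **Rest of the bench:** the mats are empty, the gauge is back up, and the ear defenders, bottle and brush look unmoved. The gripper was clear of everything at hand-in.
- **Disagreements:** the task text says 7 to 8 rails are present, but with at most one of each length there were only four on four mats. The knob-height readings all ran about 0.4 mm high, which is too small to confuse 18 with 22. I saw no displaced 140 mm rail and no grip slip.

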